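# Clamp the tube rack on the shaker

## Task

Clamp the rack of sample tubes on the shaker: wind the spoked hand wheel clockwise, pushing one spoke after another with the side of the gripper, until the clamp jaw holds the rack firmly against the fence. Feel for it to come up tight and then stop: do not force the wheel on or the tubes will crack. Touch neither the rack nor the jaw, leave everything else standing where it is, and take the gripper away from the wheel.

Things in the scene. Friction and masses are not known exactly. Their poses are not given: they have to be found in the camera images.
- shaker: Low white laboratory shaker, fixed to the table; black rubber deck 60 mm above the table. Origin on the table surface straight under the wheel's axis; z up, x = the clamping direction, from the wheel to jaw, rack and fence. The body spans x -120..310, y -130..130 mm. On the deck a toothed steel bar moved by the wheel lies at y 10..18 mm, top 16 mm above the deck.
- hub (a point): Centre of the hand wheel, on its vertical axis, 48 mm above the deck; axes as shaker. Black hub of radius 18 mm, 26 mm high, on a pedestal of radius 16 mm; four level steel spokes 90 degrees apart, 12 mm thick, ending in red balls of 18 mm whose centres are 66 mm from the axis. 42 mm free under the spokes.
- wheel (a joint): Wheel angle (rad), growing clockwise seen from above. At q one spoke points along (-cos q, sin q) in the shaker's x, y (others every 90 degrees), so on the open side, x < 20 mm, spokes travel to +y. Starts at 0..0.8, clamped after a further 2.5 to 6 rad, so several spokes must be pushed in turn; mechanical stop at 6.4. Brake friction about 0.3 N m; it stays where it is left.
- hood (a point): Middle of the top of the blue hood over the jaw-side half of the wheel, 66 mm above the deck, axes as shaker. The hood covers the shaker's x 20..105, y -90..90 mm and has side walls, so spokes can be reached from above only on the open side, x below 20 mm.
- jaw: Clamp jaw, 120 mm wide, 50 high: aluminium bar with an orange sprung pad (12 N/mm). Moved to the shaker's +x by 8 mm per rad of wheel. Origin on the deck under the middle of the uncompressed pad's face (shaker x = 120 mm at wheel angle 0). Pushing a spoke 55 mm from the axis takes 3 to 6 N while the jaw runs free and rises when rack meets fence; 7 to 9 N is firmly clamped, 12 N too much.
- fence_zone (a point): Point on the deck at the shaker's x = 226 mm, y = 0, near the foot of the aluminium fence's clamping face; axes as shaker. The fence (160 mm wide, 52 high) stands across the shaker, bolted in one of many positions: its face lies anywhere from 10 mm before to 8 mm beyond this point and is not measured.
- rack: Loose white plastic tube rack, 70 mm (x, clamped) x 140 mm (y) x 65 mm high, 0.45 kg, with red-capped tubes reaching 118 mm; stands on the deck between jaw and fence with play on both sides. Origin in the middle of its underside.
- pot: Bystander: small clear sample pot with yellow lid, 34 mm diameter, 45 mm high, on the deck beside the hood. Origin at the middle of its underside.
- pouch: Bystander: flat white swab pouch, 130 x 22 x 6 mm, lying on the deck beside the rack. Origin at the middle of its underside.
- spray: Bystander: white bottle, 52 mm diameter, 170 mm high. Origin at the middle of its underside.
- spare_rack: Bystander: second tube rack, 48 x 140 mm, tubes to 118 mm, on the table. Origin at the middle of its underside.
- cup: Bystander: clear plastic cup, 70 mm diameter, 90 mm high. Origin at the middle of its underside.
- gel: Bystander: white bottle with blue cap, 60 mm diameter, 130 mm high. Origin at the middle of its underside.
There are look-alikes about, which are no part of the job. What is shaped like the rack but pink is not meant.

How it is judged (in metres and radians):
At the end, for the whole second after the job is handed in: With the gripper away, the jaw still presses on the rack with more than 8 N (only possible against the fence), the rack stands upright and square to the shaker within 0.05 rad, and rack and wheel are at rest (contact force between jaw and rack above 8 N and angle between the x axis of rack and the x axis of shaker, either way round below 0.05 rad and angle between rack's own z axis and vertical below 0.05 rad and linear speed of rack below 0.01 m/s and velocity of joint wheel between -0.05 and 0.05 rad/s); the robot touches nothing.
It fails at once if the rack squeezed with more than 70 N (contact force between jaw and rack above 70 N).
It fails at once if the robot touches the rack (contact force between any of the fingers, the arm and rack above 0.5 N).
It fails at once if the robot pushes the jaw (contact force between any of the fingers, the arm and jaw above 1 N).
It fails at once if a bystander moved more than 20 mm (distance of any of pot, pouch, spray, spare_rack, cup, gel from where it was at the start of the episode above 0.02 m).
It also fails if it takes over 70 s, if anything falls off the work surface, if the arm or the gripper's body presses on something with over 40 N, if the wrist force passes 120 N, or if a joint passes its speed limit or range.

## Robot

A 6-joint arm with a two-finger parallel gripper is mounted at the origin on the work surface. World frame = base frame: x ahead of the robot, y to its left, z up, the work surface at z = 0. Lengths are in m, angles in degrees, forces in N, time in s.
With the tool pointing down it reaches from about 0.3 to 0.75 m from the base axis. Payload 8.5 kg.
Tool frame: the origin (TCP) lies at the very end of the fingers, on their centre line; the grasp point (between the pads) lies 19 mm behind it (env.grip_point_offset is the distance from the TCP to the grasp point, in m); z points along the fingers, y is the direction in which the jaws open and shut (so a half turn about z gives the same grasp; the last joint's range is limited). The gripper opens to 85 mm and grips with 20 to 120 N. Pads are 22 mm wide; open, the fingers measure 114 mm over their backs; the gripper's body (76 mm by 85 mm) begins 54 mm behind the grasp point. The pads swing forward as they close: fully open they stand 13 mm farther back than shut.
Start: joints at [-85.904, 21.807, 74.336, -0, 83.858, -12.336], TCP at [0.156, -0.528, 0.205] pointing down, gripper open.
Joint ranges: [-178.18, 178.18], [-50.72, 133.34], [12.68, 142.11], [-81.47, 261.47], [9.98, 163.14], [-165.26, 165.26]. Speed limits (degrees/s): [136.94, 136.94, 180, 180, 180, 180].

## Interface

Orientations are given as a 3x3 rotation matrix whose columns are the frame's x, y, z axes.
In Python, from rig import env gives the robot as it stands.
- The arm moves only by the tool move_arm, never from a script. Its argument "moves" is a list of rows, each a list of 4 numbers: the shift along the tool's x, y, z in mm, then the turn about the tool's z in rad. In form: [[tx, ty, tz, spin], ...]. A call has 1 to 20 rows; each row is the pose to reach, as a shift and turn from the pose commanded when the call began, along the tool's axes at that moment; what a row does not reach only later rows make up. A row lasts 1/10 s, in which the tool goes at most 50 mm and 8.59 degrees, less where a joint would pass 70% of its speed; a pose out of reach is approached as far as the arm can. A call with a gripper value outside its range is refused whole. "grip" is the closure, from 0 (fully open) to 1 (shut), set as the call begins (left out, the last holds). The fingers move at their own pace and stop on an object; "grip_force" is the grip in N (left out, the last holds). Time passes only in rows, so rows that repeat a pose let the fingers close. It gives the time, the measured TCP pose, the force and the opening at its end, in the units of the state.
- env.observe(): the state, without advancing time (a new reading comes with each control period).
- env.get_image(name): name is "scene" or "top" or "wrist"; returns the picture (480x640x3 uint8, red, green, blue); there is no depth.
- env.get_calibration(name): a dict with "fovy" (degrees; the focal length in pixels is half the picture's height over the tangent of half this angle, whatever the lens; pixels are square), "cx", "cy" (the principal point, pixels), "extrinsics" (4x4, takes a point from world to camera coordinates); the wrist camera has in their place "tool_from_camera" (4x4, takes a point from camera to tool coordinates, whose origin is the TCP and whose axes are the flange's). Camera axes: x right, y up, looking along -z (the intrinsics and any distortion apply to the point x, -y, -z); pixel columns grow to the right and rows downward; lengths in m; the calibration is good to about 2 mm. The wrist camera is an equidistant fisheye: a pixel r from the principal point sees the ray r / f radians off the axis. A picture is of the moment at which its call begins: read the wrist's pose just before it. get_calibration takes no time and is no camera call.
- env.close_job(): hands the job in, once; it reports no verdict.
Trained networks look in the newest picture that a camera, given by its name, has taken for a name from the list of things; names that differ only in an ending like _2 or _b are one class to them, and where a whole thing is asked for, a point or a joint stands for the part that bears it (a point fixed in the world has none). Each returns a list of dicts, best first, with "conf" (0 to 1); they miss things now and then, are a little off and sometimes report something else, mostly with a low value. They report only what shows in the picture. A call takes as long as a camera call. They do not tell look-alikes from the thing itself.
- env.silhouettes(camera, name): "region" (480x640 bool, what is visible of it) and "point" ([row, column] in pixels, amid what is visible of it).
- env.tip_of(camera, name): "point" ([row, column] in pixels: a listed point, or the origin of a listed thing).
The state is a dict: "time_s": time; "q": joint angles; "qvel": joint speeds; "joint_efforts": joint torques, N m; "position": TCP position; "tool_rot": TCP orientation; "ft_force": force on the tool from outside, world axes, zero at the start; "wrist_torque": the same for the moment, N m; "grip_width": finger opening in m.
Only numpy, scipy, OpenCV 4.12 (cv2) and the standard library are available. Lean on these libraries where they do the work, as an engineer would, in place of code of your own. Each camera call takes 0.05 s, during which the arm holds its last target.

## Working session

There is one attempt and no reset: what is moved stays moved. The work goes in short steps, Python scripts to look and compute and a tool call to move; the robot and the scene stay as the last step left them, time stands still between calls to the robot, and variables do not carry over. Pictures are saved under pics/ and viewed, and the job is handed in when it is done.

Besides the shell and the picture viewer there is one more tool, called after "Request:" as name([rows], argument=value, ...), one row to a line, values as JSON. move_arm: Moves the arm, as the interface text tells. Its arguments: {"type":"object","properties":{"moves":{"type":"array"},"grip":{"type":"number"},"grip_force":{"type":"number"}},"required":["moves"]}

```bash
mkdir -p pics; ls
python3 - <<'E'
from rig import env
import cv2,numpy as np
for n in ["scene","top","wrist"]:
    im=env.get_image(n); cv2.imwrite(f"pics/{n}0.png",im[:,:,::-1])
    c=env.get_calibration(n); print(n,c)
    for t in (["hub","hood","wheel","rack","jaw","shaker","fence_zone","pot","pouch"] if n!="wrist" else ["hub"]):
        print(t,[(np.round(d["point"]).tolist(),round(d["conf"],2)) for d in env.tip_of(n,t)])
s=env.observe();print(s)
E
```

```text
pics
scene {'fovy': 53.448095835411955, 'cx': 317.87157970871345, 'cy': 240.31002715606817, 'extrinsics': array([[ 0.63101099,  0.77576582,  0.00353846, -0.26441956],
       [-0.53945807,  0.43551033,  0.72063566,  0.15656635],
       [ 0.55750348, -0.45663787,  0.69330493, -1.49242835],
       [ 0.        ,  0.        ,  0.        ,  1.        ]])}
hub [([278.0, 331.0], 0.86), ([242.0, 481.0], 0.7)]
hood [([258.0, 348.0], 0.89)]Traceback (most recent call last):
  File "<stdin>", line 7, in <module>
ValueError: it knows: cup, fence_zone, gel, hood, hub, jaw, pot, pouch, rack, shaker, spare_rack, spray
```

Run:
```python
from rig import env
import cv2,numpy as np
for n in ["scene","top","wrist"]:
    im=env.get_image(n); cv2.imwrite(f"pics/{n}1.png",im[:,:,::-1])
    c=env.get_calibration(n); print(n,c)
    for t in (["hub","hood","rack","jaw","shaker","fence_zone","pot"] if n=="top" else ["hub","shaker"]):
        print(t,[(np.round(d["point"]).tolist(),round(d["conf"],2)) for d in env.tip_of(n,t)])
s=env.observe();print(s)
```

```text
scene {'fovy': 53.448095835411955, 'cx': 317.87157970871345, 'cy': 240.31002715606817, 'extrinsics': array([[ 0.63101099,  0.77576582,  0.00353846, -0.26441956],
       [-0.53945807,  0.43551033,  0.72063566,  0.15656635],
       [ 0.55750348, -0.45663787,  0.69330493, -1.49242835],
       [ 0.        ,  0.        ,  0.        ,  1.        ]])}
hub [([278.0, 329.0], 0.79), ([261.0, 313.0], 0.48), ([266.0, 364.0], 0.18)]
shaker [([310.0, 329.0], 0.67)]
top {'fovy': 54.87696172868175, 'cx': 315.0655333963575, 'cy': 239.86356622922307, 'extrinsics': array([[-0.02056697, -0.99937073,  0.02889883, -0.01564003],
       [ 0.99012886, -0.01635144,  0.139203  , -0.48014802],
       [-0.13864286,  0.03147655,  0.9898421 , -1.09526217],
       [ 0.        ,  0.        ,  0.        ,  1.        ]])}
hub [([207.0, 337.0], 0.57)]
hood [([210.0, 307.0], 0.58)]
rack [([345.0, 207.0], 0.86), ([217.0, 260.0], 0.66)]
jaw [([217.0, 284.0], 0.52)]
shaker [([212.0, 331.0], 0.82), ([182.0, 462.0], 0.63)]
fence_zone [([223.0, 241.0], 0.8)]
pot [([258.0, 316.0], 0.62)]
wrist {'fovy': 65.70646984690485, 'cx':
[... 514 characters left out ...]
49e-04,
        8.38583954e+01, -1.23373747e+01]), 'qvel': array([-0.06397478,  0.04579819, -0.05130686, -0.06168066,  0.0262725 ,
       -0.04076275]), 'joint_efforts': array([-7.19014279e-04, -4.48317683e+01, -2.31456667e+01, -2.83428053e-04,
        5.79956486e-04, -2.06687957e-05]), 'position': array([ 0.1555832 , -0.52752498,  0.20493428]), 'tool_rot': array([[ 9.59147871e-01,  2.82905215e-01,  1.01703337e-05],
       [ 2.82905215e-01, -9.59147871e-01, -1.72858129e-05],
       [ 4.86460732e-06,  1.94568911e-05, -1.00000000e+00]]), 'ft_force': array([-0.33055424,  0.91108543, -0.12267898]), 'wrist_torque': array([ 0.03428224,  0.00896839, -0.01812025]), 'grip_width': 0.08519706374896273}
```

View pics/scene0.png

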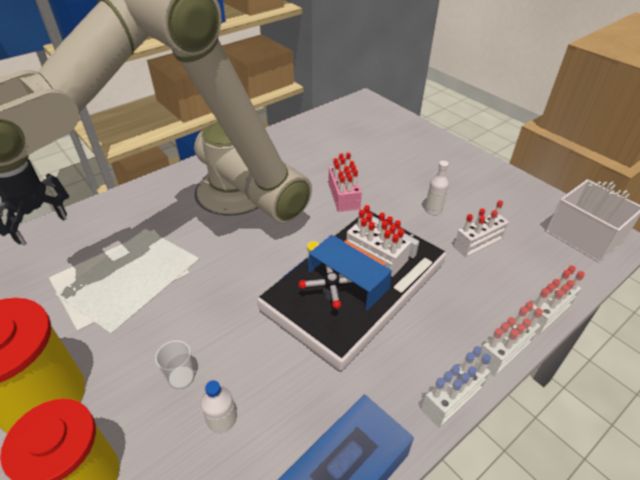

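View pics/top1.png

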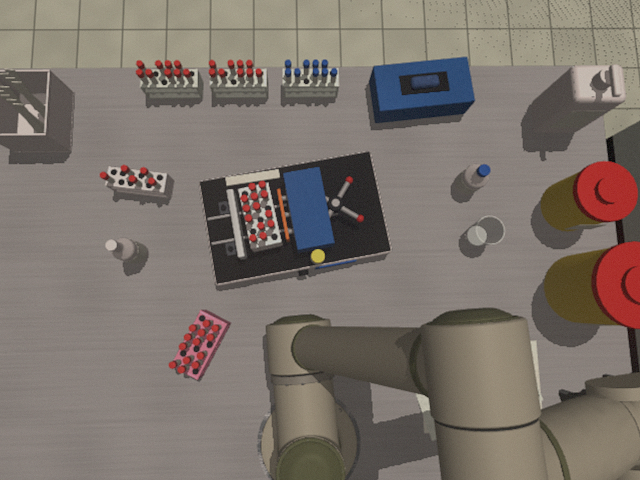

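View pics/wrist1.png

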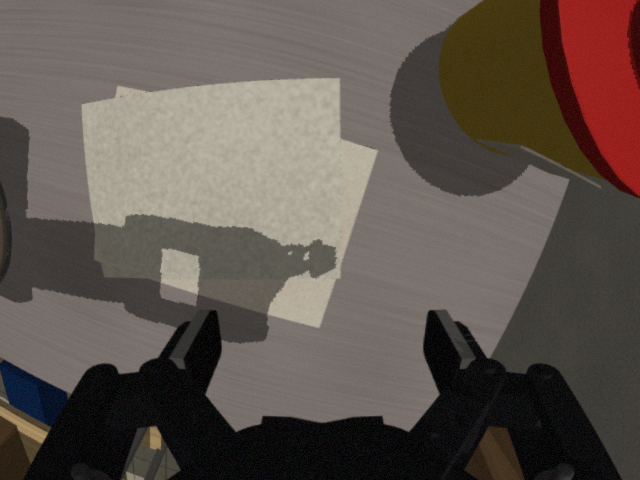

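```bash
cat > h.py <<'E'
import numpy as np,cv2
from rig import env
def K(c):
    f=240/np.tan(np.radians(c["fovy"])/2); return f
def ray(n,rc):
    c=env.get_calibration(n); f=K(c); E=c["extrinsics"]
    d=np.array([(rc[1]-c["cx"])/f,-(rc[0]-c["cy"])/f,-1.]); R=E[:3,:3]
    return -R.T@E[:3,3], R.T@d
def plane(n,rc,z):
    o,d=ray(n,rc); return o+d*(z-o[2])/d[2]
def proj(n,p):
    c=env.get_calibration(n); f=K(c);q=c["extrinsics"]@np.r_[p,1]
    return np.array([c["cy"]+f*q[1]/q[2], c["cx"]-f*q[0]/q[2]])
E
python3 - <<'E'
from h import *
for n in["scene","top"]:
    im=cv2.imread(f"pics/{'scene0' if n=='scene' else 'top1'}.png")
    cr=im[190:370,250:450] if n=="scene" else im[140:295,190:400]
    cv2.imwrite(f"pics/crop_{n}.png",cv2.resize(cr,None,fx=3.8,fy=3.8,interpolation=cv2.INTER_CUBIC)[:600,:800])
print("hub",plane("top",(203,337),.108),plane("scene",(278,331),.108))
print("hood",plane("top",(210,307),.126),plane("scene",(258,348),.126))
print("fence",plane("top",(223,241),.06),"pot",plane("top",(258,316),.06),"rack",plane("top",(217,260),.06))
for c in [(153,370),(248,389),(284,217),(182,201)]: print(plane("top",c,.06))
E
```

```text
hub [ 0.55450601 -0.07462938  0.108     ] [ 0.54301592 -0.06277408  0.108     ]
hood [ 0.53532124 -0.00477954  0.126     ] [ 0.53252137 -0.0026932   0.126     ]
fence [0.51965902 0.15225515 0.06      ] pot [ 0.43262988 -0.02503668  0.06      ] rack [0.53354033 0.1069977  0.06      ]
[ 0.68951927 -0.1632672   0.06      ]
[ 0.45354979 -0.20010863  0.06      ]
[0.37564827 0.2079192  0.06      ]
[0.62146859 0.24841571 0.06      ]
```

View pics/crop_top.png

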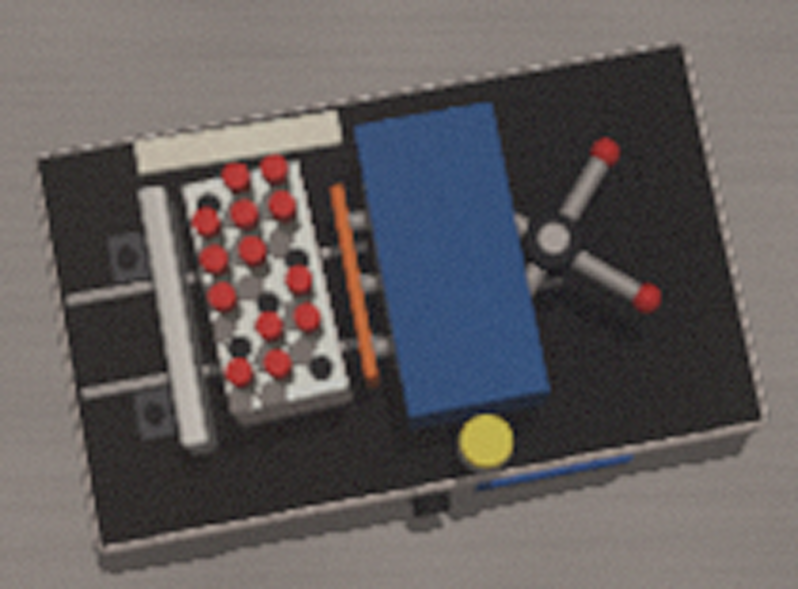

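View pics/crop_scene.png

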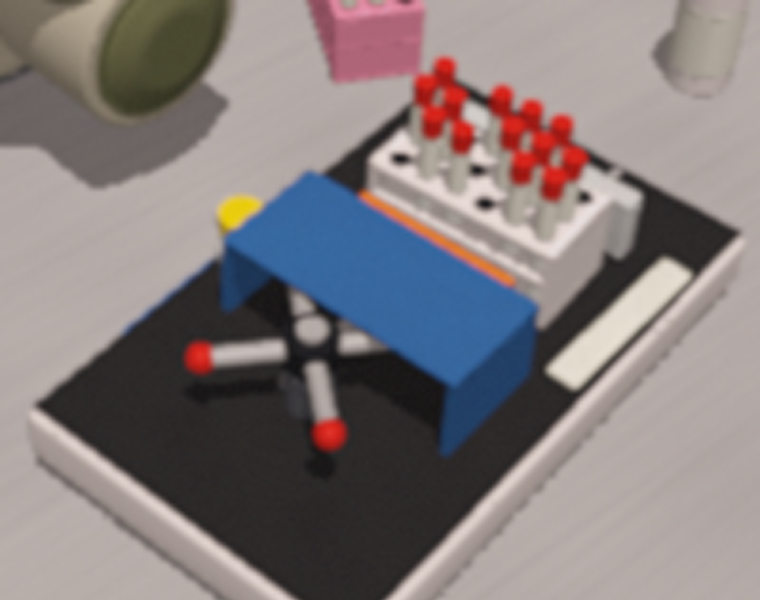

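```bash
cat > fit.py <<'E'
from h import *
from scipy.optimize import least_squares
def W(t,p): c,s=np.cos(t[2]),np.sin(t[2]); return np.array([t[0]+c*p[0]-s*p[1],t[1]+s*p[0]+c*p[1],p[2]])
def ball(q,k): a=q+k*np.pi/2; return [-.066*np.cos(a),.066*np.sin(a),.108]
T=lambda x,y:(y/3.8+140,x/3.8+190); S=lambda x,y:(y/3.8+190,x/3.8+250)
obs=[("top",T(680,45),[-.12,-.13,.06]),("top",T(762,420),[-.12,.13,.06]),("top",T(100,545),[.31,.13,.06]),("top",T(40,157),[.31,-.13,.06]),
("top",T(554,238),[0,0,.121]),("scene",S(313,328),[0,0,.121]),("scene",S(38,408),[-.12,.13,.06]),("scene",S(742,238),[.31,-.13,.06])]
bo=[("top",T(605,151),-1),("top",T(648,297),0),("scene",S(200,357),0),("scene",S(330,434),-1)]
def res(t,s=None):
    r=[proj(n,W(t,p))-np.array(o) for n,o,p in obs]+[proj(n,W(t,ball(t[3],k)))-np.array(o) for n,o,k in bo]
    return np.ravel(r)
if __name__=="__main__":
    r=least_squares(res,[.55,-.07,1.65,.4],loss="soft_l1")
    print(r.x,np.degrees(r.x[2])); print(np.round(r.fun if 0 else res(r.x),1).reshape(-1,2).tolist())
    np.save("pose.npy",r.x)
    t=r.x
    for k in (-1,0): print(W(t,ball(t[3],k)))
    im=cv2.imread("pics/top1.png")
    print("pot",plane("top",(440/3.8+140,487/3.8+190),.105))
    p=plane("top",(440/3.8+140,487/3.8+190),.105); c,s=np.cos(t[2]),np.sin(t[2]); d=p-np.r_[t[:2],0]; print(c*d[0]+s*d[1],-s*d[0]+c*d[1])
    print("jaw x", .12+.008*t[3])
E
python3 fit.py
```

```text
[ 0.55254989 -0.06928943  1.74919773  0.72320151] 100.22164743396667
[[-3.6, 1.3], [0.6, 2.9], [3.2, -1.4], [-0.9, -3.9], [-0.0, -0.7], [1.7, -0.7], [-0.0, -5.1], [-2.6, 2.0], [0.2, -0.5], [-0.1, -0.9], [0.9, -0.1], [0.5, -0.5]]
[ 0.60899513 -0.10349375  0.108     ]
[ 0.51834558 -0.12573467  0.108     ]
pot [ 0.43308538 -0.02857042  0.105     ]
0.06127250679806537 0.11034258718064595
jaw x 0.12578561210542868
```

```bash
cat > m.py <<'E'
from h import *
t=np.load("pose.npy"); c0=np.array(t[:2]); th=t[2]
def u(p): return np.array([-np.cos(p),np.sin(p)])
def tt(p): return np.array([np.sin(p),np.cos(p)])
def sh2w(v): c,s=np.cos(th),np.sin(th); return np.array([c*v[0]-s*v[1],s*v[0]+c*v[1]])
def tgt(phi_deg,d,z,r=.055):
    p=np.radians(phi_deg); xy=c0+sh2w(r*u(p)-d*tt(p)); yaw=np.degrees(th)-90-phi_deg
    return np.r_[xy,z,yaw]
def rows(targets,start=None):
    s=env.observe(); P=s["position"];R=s["tool_rot"]; y0=np.degrees(np.arctan2(R[1,0],R[0,0]))
    out=[]
    for g in targets:
        v=R.T@(g[:3]-P)*1000; sp=-((g[3]-y0+180)%360-180)
        out.append([round(v[0]),round(v[1]),round(v[2]),round(np.radians(sp),2)])
    return out
def rep():
    s=env.observe();P=s["position"];R=s["tool_rot"];yaw=np.degrees(np.arctan2(R[1,0],R[0,0]))
    d=P[:2]-c0; c,q=np.cos(th),np.sin(th); v=np.array([c*d[0]+q*d[1],-q*d[0]+c*d[1]])
    F=s["ft_force"]; f=np.array([c*F[0]+q*F[1],-q*F[0]+c*F[1]])
    print("t",round(s["time_s"],2),"P",P.round(4),"yaw",yaw.round(1),"sh",(v*1000).round(1),"ang",np.degrees(np.arctan2(v[1],-v[0])).round(1),"F",F.round(2),"torque(Nm about axis, +=resist)",round(-(-(v[0]*f[1]-v[1]*f[0])),3),"q6",s["q"][5].round(1),"w",round(s["grip_width"],4))
E
python3 - <<'E'
from m import *
rep()
print(rows([tgt(-48.6,.026,.205)]))
# fence estimate
for z,px in[(.112,(314/3.8+140,186/3.8+190))]:
    p=plane("top",px,z); d=p[:2]-c0; c,s=np.cos(th),np.sin(th); print("fence x",c*d[0]+s*d[1],-s*d[0]+c*d[1])
p=plane("top",(285/3.8+140,355/3.8+190),.11); d=p[:2]-c0; print("jaw top pad x",c*d[0]+s*d[1])
E
```

```text
t 0.85 P [ 0.1556 -0.5275  0.2049] yaw 16.4 sh [-380.5  472. ] ang 51.1 F [-0.33  0.91 -0.12] torque(Nm about axis, +=resist) -0.513 q6 -12.3 w 0.0852
[[567, -304, 0, np.float64(-0.74)]]
fence x 0.22331106399732906 0.0017269284315455796
jaw top pad x 0.12095346213586589
```

Request:
move_arm([
  [45,-24,0,-0.06],
  [90,-48,0,-0.12],
  [135,-72,0,-0.18],
  [180,-96,0,-0.24],
  [225,-120,0,-0.3],
  [270,-145,0,-0.36],
  [315,-169,0,-0.42],
  [360,-193,0,-0.48],
  [405,-217,0,-0.54],
  [450,-241,0,-0.6],
  [495,-265,0,-0.66],
  [535,-287,0,-0.7],
  [567,-304,0,-0.74],
  [567,-304,0,-0.74],
  [567,-304,0,-0.74],
  [567,-304,0,-0.74],
], grip=1, grip_force=80)

```text
time_s: 2.45
position: [0.6129, -0.0762, 0.2049]
tool_rot: [[0.518, 0.855, -0.0], [0.855, -0.518, -0.0], [-0.0, -0.0, -1.0]]
ft_force: [0.4, -0.5, -0.2]
grip_width: 0.0001
```

Run:
```python
from m import *
rep(); im=env.get_image("wrist"); cv2.imwrite("pics/w2.png",im[:,:,::-1])
im=env.get_image("scene"); cv2.imwrite("pics/s2.png",cv2.resize(im[150:370,200:480,::-1],None,fx=2.7,fy=2.7))
print(rows([tgt(-48.6,.026,.093)]))
```

```text
t 2.45 P [ 0.6129 -0.0762  0.2049] yaw 58.8 sh [-17.6 -58.2] ang -73.2 F [ 0.43 -0.5  -0.18] torque(Nm about axis, +=resist) -0.027 q6 13.2 w 0.0001
[[1, 0, 112, np.float64(-0.0)]]
```

View pics/w2.png

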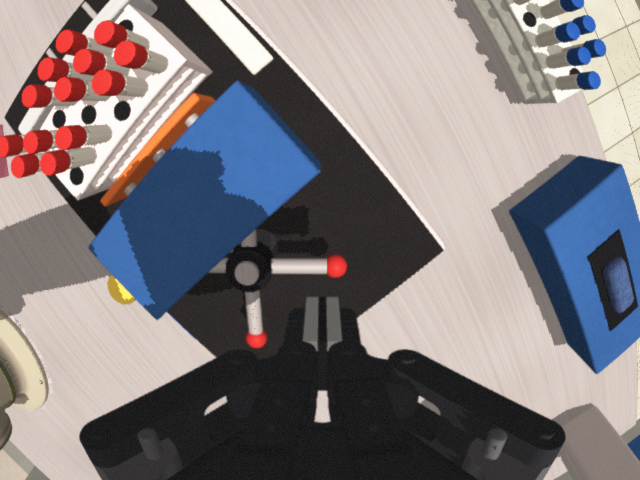

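View pics/s2.png

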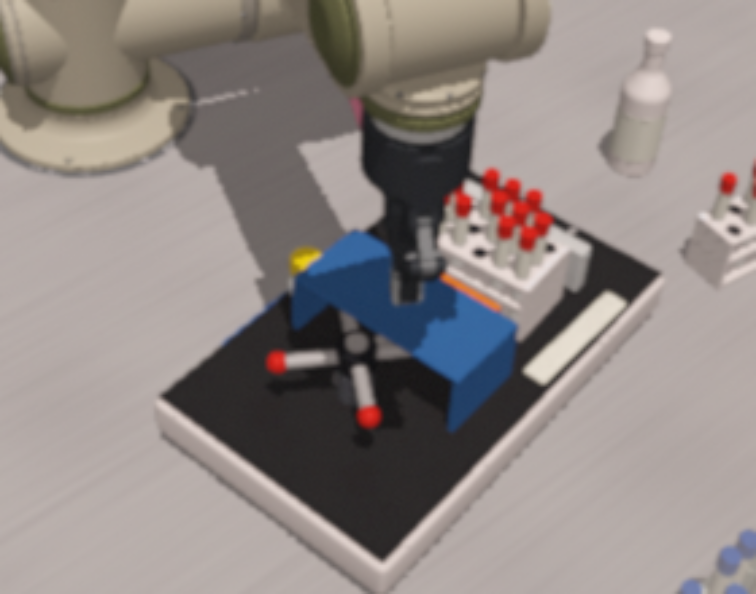

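```bash
cat >> m.py <<'E'
def wproj(pw,P,R):
    c=env.get_calibration("wrist"); f=K(c); M=c["tool_from_camera"]
    pt=R.T@(np.array(pw)-P); pc=M[:3,:3].T@(pt-M[:3,3])
    v=np.array([pc[0],-pc[1],-pc[2]]); a=np.arctan2(np.hypot(v[0],v[1]),v[2]); h=np.hypot(v[0],v[1])
    return np.array([c["cy"]+f*a*v[1]/h, c["cx"]+f*a*v[0]/h])
E
python3 - <<'E'
from m import *
from fit import W,ball
s=env.observe();P,R=s["position"],s["tool_rot"]
for k in(-1,0): print(wproj(W(t,ball(t[3],k)),P,R))
print("hub",wproj([*c0,.121],P,R),"tcp",wproj(P,P,R),"tcp down",wproj([P[0],P[1],.108],P,R))
for x,y in[(.02,-.09),(.02,.09),(.105,-.09),(.105,.09)]: print("hood",wproj([*(c0+sh2w([x,y])),.126],P,R))
E
```

```text
[263.75330275 336.1677619 ]
[335.97198722 257.08885792]
hub [270.02377964 247.81370131] tcp [288.01003733 322.21407783] tcp down [232.45953242 322.20324719]
hood [168.90660496 320.36578179]
hood [320.86413995 157.26412142]
hood [ 76.85385127 234.97230609]
hood [247.56927526  86.52469065]
```

The wrist view shows the spokes' balls at (266,336) and (340,257), the hub at (272,247) and the hood corner at (170,320). All agree with the fitted pose to about 3 px. I'm using the white rack on the shaker, top picture (217,260). The pink rack at (345,207) and the racks standing on the table are not the one. Lowering between the spoke and the hood.

Request:
move_arm([
  [1,0,30,0],
  [1,0,60,0],
  [1,0,85,0],
  [1,0,105,0],
  [1,0,112,0],
  [1,0,112,0],
])

```text
time_s: 3.15
position: [0.6135, -0.0753, 0.0927]
tool_rot: [[0.518, 0.855, -0.001], [0.855, -0.518, 0.0], [-0.0, -0.001, -1.0]]
ft_force: [0.6, 0.6, 0.2]
grip_width: 0.0002
```

Run:
```python
from m import *
rep(); im=env.get_image("wrist"); cv2.imwrite("pics/w3.png",im[:,:,::-1]);rep()
im=env.get_image("scene"); cv2.imwrite("pics/s3.png",cv2.resize(im[150:370,200:480,::-1],None,fx=2.7,fy=2.7));rep()
print(rows([tgt(-48.6+a,d,.093) for a,d in [(0,.022),(0,.019),(0,.017)]+[(k*3,.017) for k in range(1,10)]]))
```

```text
t 3.15 P [ 0.6135 -0.0753  0.0927] yaw 58.8 sh [-16.7 -58.9] ang -74.2 F [0.61 0.56 0.21] torque(Nm about axis, +=resist) 0.038 q6 13.3 w 0.0002
t 3.2 P [ 0.614  -0.0753  0.0937] yaw 58.8 sh [-16.8 -59.5] ang -74.2 F [ 0.11 -0.14  0.26] torque(Nm about axis, +=resist) -0.008 q6 13.3 w 0.0001
t 3.25 P [ 0.6144 -0.0752  0.0942] yaw 58.8 sh [-16.8 -59.8] ang -74.3 F [0.98 0.34 0.68] torque(Nm about axis, +=resist) 0.027 q6 13.3 w 0.0
[[-5, -1, 1, np.float64(-0.0)], [-8, -1, 1, np.float64(-0.0)], [-10, -1, 1, np.float64(-0.0)], [-13, 0, 1, np.float64(0.05)], [-16, 1, 1, np.float64(0.1)], [-19, 1, 1, np.float64(0.16)], [-22, 1, 1, np.float64(0.21)], [-25, 2, 1, np.float64(0.26)], [-28, 2, 1, np.float64(0.31)], [-31, 1, 1, np.float64(0.37)], [-34, 1, 1, np.float64(0.42)], [-37, 1, 1, np.float64(0.47)]]
```

View pics/w3.png

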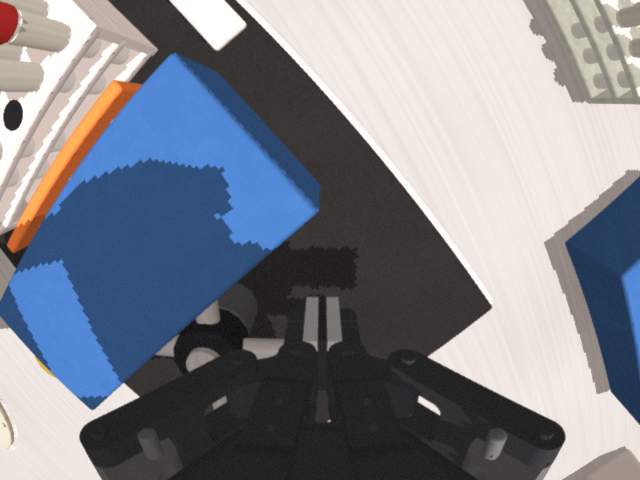

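View pics/s3.png

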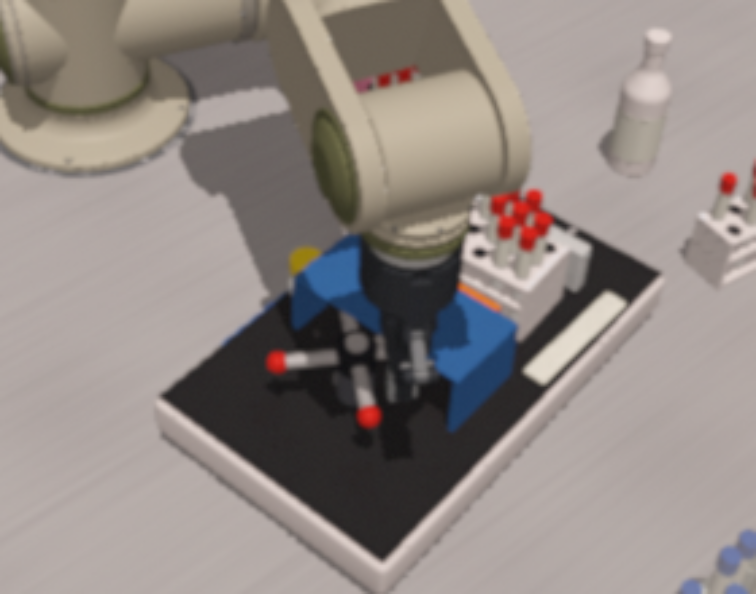

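Run:
```python
from m import *
print([list(map(float,r)) for r in rows([tgt(-48.6+a,d,.093) for a,d in [(0,.021),(0,.017)]+[(k*3.5,.017) for k in range(1,18)]])])
```

```text
[[-6.0, -1.0, 1.0, -0.0], [-10.0, -1.0, 1.0, -0.0], [-13.0, 0.0, 1.0, 0.06], [-17.0, 1.0, 1.0, 0.12], [-20.0, 1.0, 1.0, 0.18], [-24.0, 2.0, 1.0, 0.24], [-27.0, 2.0, 1.0, 0.3], [-31.0, 1.0, 1.0, 0.37], [-34.0, 1.0, 1.0, 0.43], [-38.0, 1.0, 1.0, 0.49], [-41.0, 0.0, 1.0, 0.55], [-45.0, -1.0, 1.0, 0.61], [-48.0, -2.0, 1.0, 0.67], [-51.0, -4.0, 1.0, 0.73], [-54.0, -5.0, 1.0, 0.79], [-57.0, -7.0, 1.0, 0.85], [-60.0, -9.0, 1.0, 0.92], [-63.0, -11.0, 1.0, 0.98], [-66.0, -13.0, 1.0, 1.04]]
```

Request:
move_arm([
  [-6,-1,0,0],
  [-10,-1,0,0],
  [-13,0,0,0.06],
  [-17,1,0,0.12],
  [-20,1,0,0.18],
  [-24,2,0,0.24],
  [-27,2,0,0.3],
  [-31,1,0,0.37],
  [-34,1,0,0.43],
  [-38,1,0,0.49],
  [-41,0,0,0.55],
])

```text
time_s: 4.35
position: [0.5926, -0.1104, 0.0935]
tool_rot: [[0.89, 0.456, 0.001], [0.456, -0.89, -0.0], [0.001, 0.001, -1.0]]
ft_force: [0.4, -0.1, 1.7]
grip_width: 0.0001
```

Run:
```python
from m import *
rep(); im=env.get_image("wrist"); cv2.imwrite("pics/w4.png",im[:,:,::-1]);rep()
im=env.get_image("top"); cv2.imwrite("pics/t4.png",cv2.resize(im[140:295,190:400,::-1],None,fx=3.8,fy=3.8));rep()
print([list(map(float,r)) for r in rows([tgt(-48.6+a,d,.093) for a,d in [(k*3.5,.017) for k in range(9,29)]])])
```

```text
t 4.35 P [ 0.5926 -0.1104  0.0935] yaw 27.2 sh [-47.5 -32.2] ang -34.1 F [ 0.38 -0.1   1.7 ] torque(Nm about axis, +=resist) 0.012 q6 41.1 w 0.0001
t 4.4 P [ 0.5923 -0.1106  0.0935] yaw 27.0 sh [-47.7 -31.8] ang -33.7 F [ 0.71 -1.08 -0.43] torque(Nm about axis, +=resist) -0.014 q6 41.2 w 0.0001
t 4.45 P [ 0.5925 -0.1103  0.0934] yaw 27.3 sh [-47.5 -32.1] ang -34.0 F [-0.06  0.96 -0.42] torque(Nm about axis, +=resist) 0.036 q6 41.0 w -0.0001
[[0.0, 0.0, 0.0, -0.0], [-3.0, 1.0, 0.0, 0.06], [-7.0, 2.0, 0.0, 0.12], [-10.0, 2.0, 0.0, 0.18], [-13.0, 3.0, 0.0, 0.24], [-17.0, 3.0, 0.0, 0.3], [-21.0, 3.0, 0.0, 0.37], [-24.0, 2.0, 0.0, 0.43], [-27.0, 2.0, 0.0, 0.49], [-31.0, 1.0, 0.0, 0.55], [-34.0, 0.0, 0.0, 0.61], [-38.0, -1.0, 0.0, 0.67], [-41.0, -3.0, 0.0, 0.73], [-44.0, -4.0, 0.0, 0.79], [-47.0, -6.0, 0.0, 0.85], [-50.0, -8.0, 0.0, 0.92], [-53.0, -10.0, 0.0, 0.98], [-55.0, -12.0, 0.0, 1.04], [-58.0, -15.0, 0.0, 1.1], [-60.0, -17.0, 0.0, 1.16]]
```

View pics/w4.png

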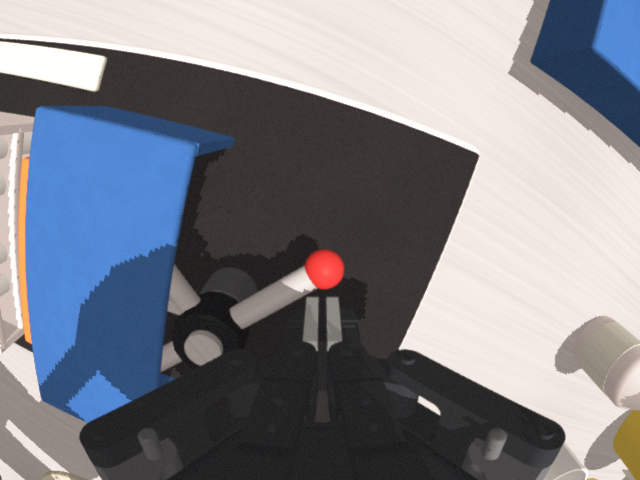

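View pics/t4.png

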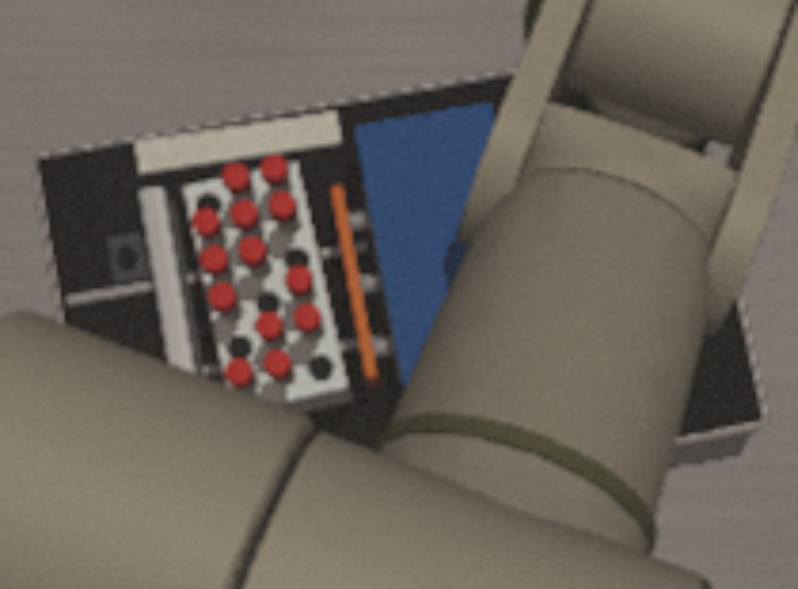

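Run:
```python
from m import *
s=env.observe();P,R=s["position"],s["tool_rot"]
for phi in(-48.6,-30,-20,-10,0):
    p=np.radians(phi);print(phi,wproj([*(c0+sh2w(.066*u(p))),.108],P,R))
print("hub",wproj([*c0,.121],P,R),"tcp",wproj(P,P,R))
```

```text
-48.6 [265.92211991 324.0489612 ]
-30 [305.21587158 341.39555673]
-20 [326.11020486 344.21996253]
-10 [345.89301317 342.78145957]
0 [364.01958898 337.48447319]
hub [343.95458986 203.65537996] tcp [288.29998506 320.97710993]
```

Run:
```python
from m import *
im=env.get_image("wrist"); cv2.imwrite("pics/w5.png",cv2.resize(im[200:420,140:440,::-1],None,fx=2.6,fy=2.6,interpolation=cv2.INTER_CUBIC));rep()
im=env.get_image("scene"); cv2.imwrite("pics/s5.png",cv2.resize(im[200:350,250:430,::-1],None,fx=4,fy=4,interpolation=cv2.INTER_CUBIC));rep()
```

```text
t 4.5 P [ 0.5927 -0.1101  0.0934] yaw 27.4 sh [-47.3 -32.3] ang -34.3 F [-0.32  0.51 -0.47] torque(Nm about axis, +=resist) 0.007 q6 40.9 w 0.0001
t 4.55 P [ 0.5927 -0.11    0.0933] yaw 27.4 sh [-47.2 -32.3] ang -34.4 F [ 0.35 -0.33  0.02] torque(Nm about axis, +=resist) 0.001 q6 40.9 w -0.0
```

View pics/w5.png

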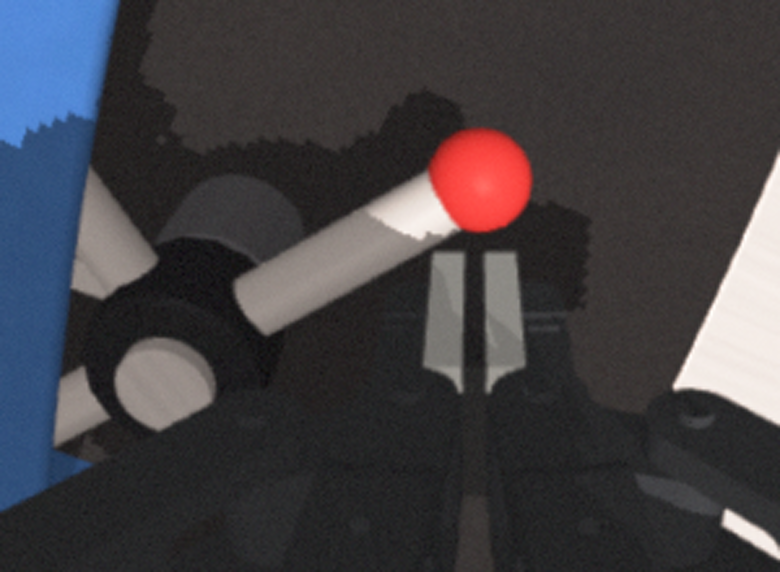

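View pics/s5.png

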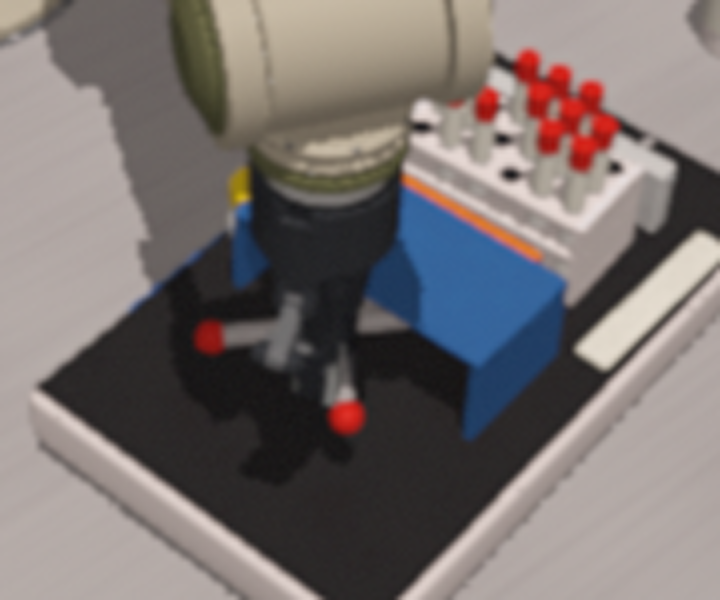

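Run:
```python
from m import *
s=env.observe();P,R=s["position"],s["tool_rot"]
for x in(11,0,-11):
  for z in(0,-10,-15,-20,-30,-50): print(x,z,wproj(P+R@np.array([x,0,z])/1000,P,R).round(0), wproj(P+R@np.array([x,11,z])/1000,P,R).round(0))
```

```text
11 0 [268. 321.] [268. 343.]
11 -10 [276. 321.] [276. 345.]
11 -15 [280. 321.] [280. 345.]
11 -20 [285. 321.] [285. 346.]
11 -30 [295. 321.] [295. 347.]
11 -50 [319. 321.] [319. 351.]
0 0 [288. 321.] [288. 343.]
0 -10 [297. 321.] [297. 344.]
0 -15 [302. 321.] [302. 345.]
0 -20 [307. 321.] [307. 345.]
0 -30 [318. 321.] [318. 347.]
0 -50 [344. 321.] [344. 350.]
-11 0 [308. 321.] [308. 343.]
-11 -10 [317. 321.] [317. 344.]
-11 -15 [323. 321.] [322. 344.]
-11 -20 [328. 321.] [328. 345.]
-11 -30 [340. 321.] [340. 346.]
-11 -50 [367. 321.] [367. 349.]
```

Run:
```python
from m import *
for dz in (0,.01,.02,.03,.04): print(dz,proj("scene",np.array([.6129,-.0762,.2049+dz])))
im=cv2.imread("pics/s2.png"); cv2.imwrite("pics/s2c.png",cv2.resize(im[150:350,320:520],None,fx=3,fy=3))
# row,col -> s2c
for dz in (0,.01,.02,.03,.04):
    r,c=proj("scene",np.array([.6129,-.0762,.2049+dz])); print(((c-200)*2.7-320)*3,((r-150)*2.7-150)*3)
```

```text
0 [269.48025022 349.16788072]
0.01 [266.13679272 349.40972037]
0.02 [262.74504354 349.65505306]
0.03 [259.3039488  349.90395502]
0.04 [255.81242375 350.15650472]
248.25983385152125 517.7900267853295
250.21873498499798 490.70802105279876
252.20592977409058 463.23485267786197
254.2220356728498 435.3619852960055
256.26768823328786 407.08063233654053
```

View pics/s2c.png

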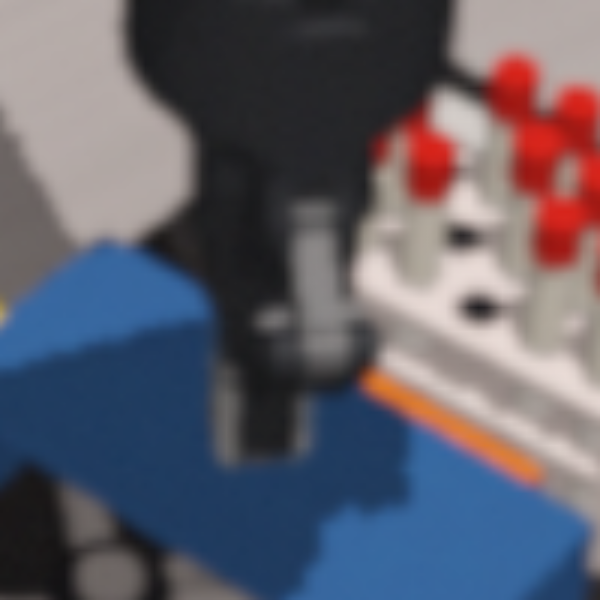

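The wheel didn't move. The fingertip passed over the spoke: the scene view shows the visible finger end about 20 mm above the reported TCP. I'll lift, go back behind the spoke and work about 20 mm lower.

Run:
```python
from m import *
f=lambda L:print([list(map(float,r)) for r in rows(L)])
f([tgt(-17.1-a,.02,.115) for a in (0,10.5,21,31.5)]+[tgt(-48.6,.028,.115),tgt(-48.6,.028,.09),tgt(-48.6,.028,.074)])
```

```text
[[3.0, 0.0, -22.0, 0.0], [13.0, -4.0, -22.0, -0.18], [21.0, -10.0, -22.0, -0.37], [29.0, -18.0, -22.0, -0.55], [36.0, -22.0, -22.0, -0.55], [36.0, -22.0, 3.0, -0.55], [36.0, -22.0, 19.0, -0.55]]
```

Request:
move_arm([
  [0,0,-22,0],
  [8,-2,-22,-0.12],
  [14,-5,-22,-0.24],
  [21,-10,-22,-0.37],
  [26,-15,-22,-0.47],
  [33,-20,-22,-0.55],
  [36,-22,-22,-0.55],
  [36,-22,-22,-0.55],
  [36,-22,0,-0.55],
  [36,-22,14,-0.55],
  [36,-22,19,-0.55],
  [36,-22,19,-0.55],
])

```text
time_s: 5.75
position: [0.6144, -0.0739, 0.0736]
tool_rot: [[0.518, 0.855, -0.001], [0.855, -0.518, 0.0], [-0.0, -0.001, -1.0]]
ft_force: [0.3, 0.3, -0.5]
grip_width: -0.0001
```

Run:
```python
from m import *
rep(); im=env.get_image("scene"); cv2.imwrite("pics/s6.png",cv2.resize(im[200:350,250:430,::-1],None,fx=4,fy=4,interpolation=cv2.INTER_CUBIC));rep()
f=lambda L:print([list(map(float,r)) for r in rows(L)])
f([tgt(-48.6+a,d,.074) for a,d in [(0,.023),(0,.019)]+[(k*3.5,.017) for k in range(0,18)]])
```

```text
t 5.75 P [ 0.6144 -0.0739  0.0736] yaw 58.8 sh [-15.5 -60. ] ang -75.5 F [ 0.3   0.28 -0.54] torque(Nm about axis, +=resist) 0.019 q6 13.4 w -0.0001
t 5.8 P [ 0.6147 -0.074   0.0743] yaw 58.8 sh [-15.6 -60.4] ang -75.5 F [ 0.1  -0.16 -0.24] torque(Nm about axis, +=resist) -0.009 q6 13.4 w 0.0002
[[-5.0, -1.0, 0.0, -0.0], [-9.0, -1.0, 0.0, -0.0], [-11.0, -1.0, 0.0, -0.0], [-15.0, 0.0, 0.0, 0.06], [-18.0, 1.0, 0.0, 0.12], [-22.0, 2.0, 0.0, 0.18], [-25.0, 2.0, 0.0, 0.24], [-29.0, 2.0, 0.0, 0.3], [-32.0, 2.0, 0.0, 0.37], [-36.0, 1.0, 0.0, 0.43], [-39.0, 1.0, 0.0, 0.49], [-42.0, 0.0, 0.0, 0.55], [-46.0, -1.0, 0.0, 0.61], [-49.0, -2.0, 0.0, 0.67], [-52.0, -3.0, 0.0, 0.73], [-56.0, -5.0, 0.0, 0.79], [-59.0, -7.0, 0.0, 0.85], [-61.0, -9.0, 0.0, 0.92], [-64.0, -11.0, 0.0, 0.98], [-67.0, -13.0, 0.0, 1.04]]
```

View pics/s6.png

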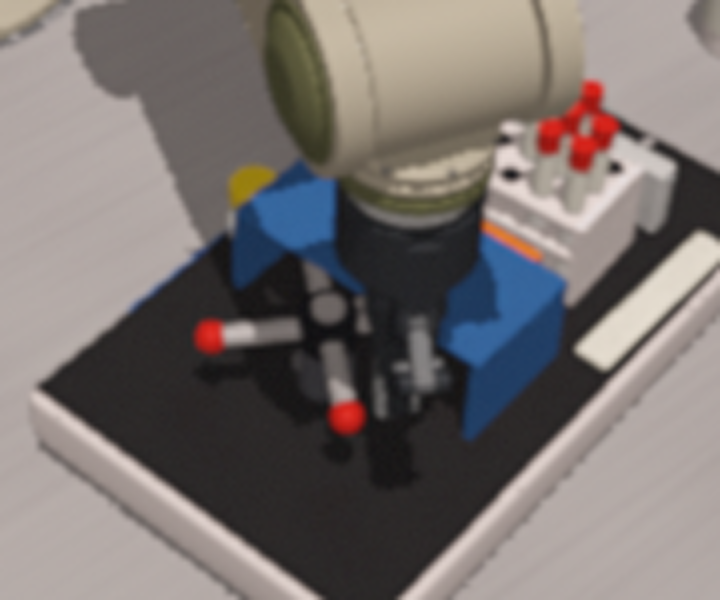

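Request:
move_arm([
  [-5,-1,0,0],
  [-9,-1,0,0],
  [-11,-1,0,0],
  [-15,0,0,0.06],
  [-18,1,0,0.12],
  [-22,2,0,0.18],
  [-25,2,0,0.24],
  [-25,2,0,0.24],
])

```text
time_s: 6.6
position: [0.6036, -0.0959, 0.0745]
tool_rot: [[0.707, 0.707, 0.001], [0.707, -0.707, 0.001], [0.001, 0.0, -1.0]]
ft_force: [1.5, 4.4, 1.7]
grip_width: 0.0001
```

Run:
```python
from m import *
rep(); im=env.get_image("scene"); cv2.imwrite("pics/s7.png",cv2.resize(im[200:350,250:430,::-1],None,fx=4,fy=4,interpolation=cv2.INTER_CUBIC));rep()
im=env.get_image("wrist"); cv2.imwrite("pics/w7.png",im[:,:,::-1]);rep()
f=lambda L:print([list(map(float,r)) for r in rows(L)])
f([tgt(-48.6+a,d,.074) for a,d in [(k*3.5,.017) for k in range(5,24)]])
```

```text
t 6.6 P [ 0.6036 -0.0959  0.0745] yaw 45.0 sh [-35.2 -45.5] ang -52.3 F [1.45 4.45 1.7 ] torque(Nm about axis, +=resist) 0.266 q6 24.8 w 0.0001
t 6.65 P [ 0.6036 -0.0959  0.0744] yaw 45.1 sh [-35.2 -45.5] ang -52.3 F [1.45 3.57 2.83] torque(Nm about axis, +=resist) 0.221 q6 24.7 w -0.0001
t 6.7 P [ 0.6036 -0.0959  0.0744] yaw 45.2 sh [-35.2 -45.5] ang -52.3 F [1.48 2.99 2.06] torque(Nm about axis, +=resist) 0.192 q6 24.7 w 0.0002
[[-4.0, 1.0, 0.0, 0.07], [-7.0, 2.0, 0.0, 0.13], [-11.0, 2.0, 0.0, 0.19], [-14.0, 3.0, 0.0, 0.25], [-18.0, 3.0, 0.0, 0.31], [-21.0, 2.0, 0.0, 0.37], [-25.0, 2.0, 0.0, 0.43], [-28.0, 2.0, 0.0, 0.49], [-32.0, 1.0, 0.0, 0.56], [-35.0, 0.0, 0.0, 0.62], [-38.0, -1.0, 0.0, 0.68], [-42.0, -3.0, 0.0, 0.74], [-45.0, -4.0, 0.0, 0.8], [-48.0, -6.0, 0.0, 0.86], [-51.0, -8.0, 0.0, 0.92], [-53.0, -10.0, 0.0, 0.98], [-56.0, -13.0, 0.0, 1.04], [-59.0, -15.0, 0.0, 1.11], [-61.0, -18.0, 0.0, 1.17]]
```

View pics/s7.png

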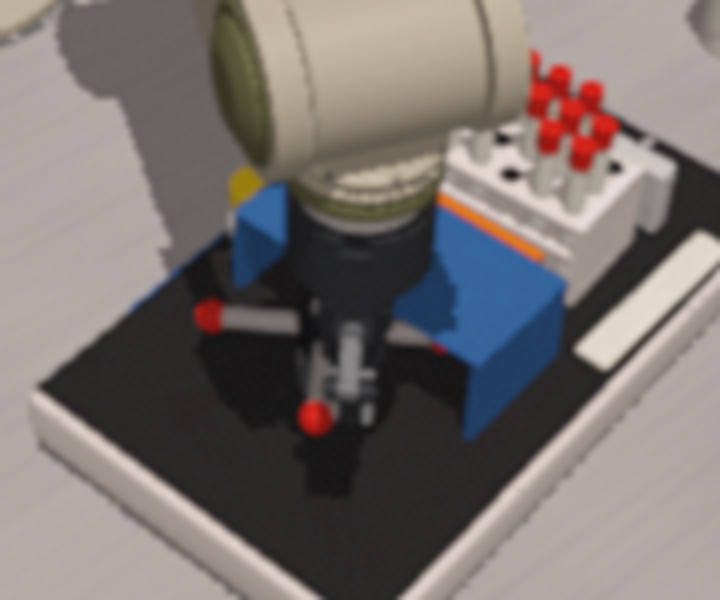

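View pics/w7.png

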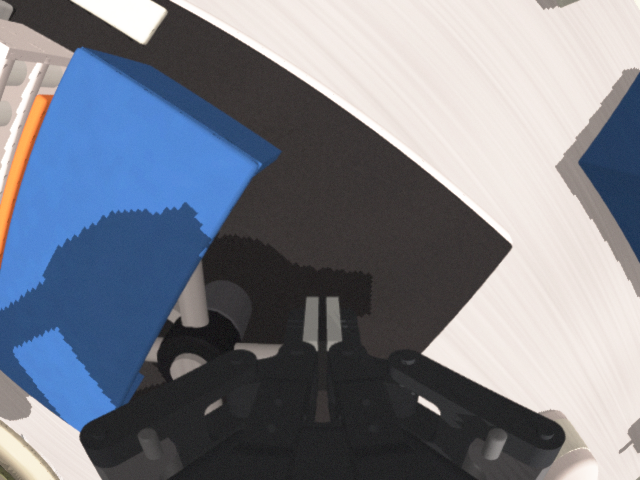

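Request:
move_arm([
  [-4,1,0,0.07],
  [-7,2,0,0.13],
  [-11,2,0,0.19],
  [-14,3,0,0.25],
  [-18,3,0,0.31],
  [-21,2,0,0.37],
  [-25,2,0,0.43],
  [-28,2,0,0.49],
  [-32,1,0,0.56],
  [-35,0,0,0.62],
  [-38,-1,0,0.68],
  [-42,-3,0,0.74],
  [-45,-4,0,0.8],
  [-48,-6,0,0.86],
  [-51,-8,0,0.92],
  [-53,-10,0,0.98],
  [-56,-13,0,1.04],
  [-59,-15,0,1.11],
  [-61,-18,0,1.17],
])

```text
time_s: 8.6
position: [0.5489, -0.1275, 0.0746]
tool_rot: [[0.927, -0.375, 0.004], [-0.375, -0.927, -0.002], [0.004, 0.0, -1.0]]
ft_force: [4.7, -2.3, 1.6]
grip_width: -0.0001
```

Run:
```python
from m import *
rep(); im=env.get_image("scene"); cv2.imwrite("pics/s8.png",cv2.resize(im[200:350,250:430,::-1],None,fx=4,fy=4,interpolation=cv2.INTER_CUBIC));rep()
f=lambda L:print([list(map(float,r)) for r in rows(L)])
f([tgt(-48.6+a,d,.074) for a,d in [(k*3.5,.017) for k in range(23,37)]])
```

```text
t 8.6 P [ 0.5489 -0.1275  0.0746] yaw -22.0 sh [-56.6  14. ] ang 13.9 F [ 4.71 -2.29  1.58] torque(Nm about axis, +=resist) 0.283 q6 86.9 w -0.0001
t 8.65 P [ 0.5483 -0.1274  0.0746] yaw -22.2 sh [-56.4  14.5] ang 14.4 F [ 4.03 -0.33  1.18] torque(Nm about axis, +=resist) 0.235 q6 87.1 w 0.0003
[[-1.0, -1.0, 1.0, -0.01], [-4.0, 0.0, 1.0, 0.05], [-7.0, 1.0, 1.0, 0.11], [-11.0, 2.0, 1.0, 0.17], [-14.0, 2.0, 1.0, 0.24], [-18.0, 2.0, 1.0, 0.3], [-21.0, 2.0, 0.0, 0.36], [-25.0, 2.0, 0.0, 0.42], [-28.0, 1.0, 0.0, 0.48], [-32.0, 0.0, 0.0, 0.54], [-35.0, 0.0, 0.0, 0.6], [-38.0, -2.0, 0.0, 0.66], [-42.0, -3.0, 0.0, 0.72], [-45.0, -4.0, 0.0, 0.79]]
```

View pics/s8.png

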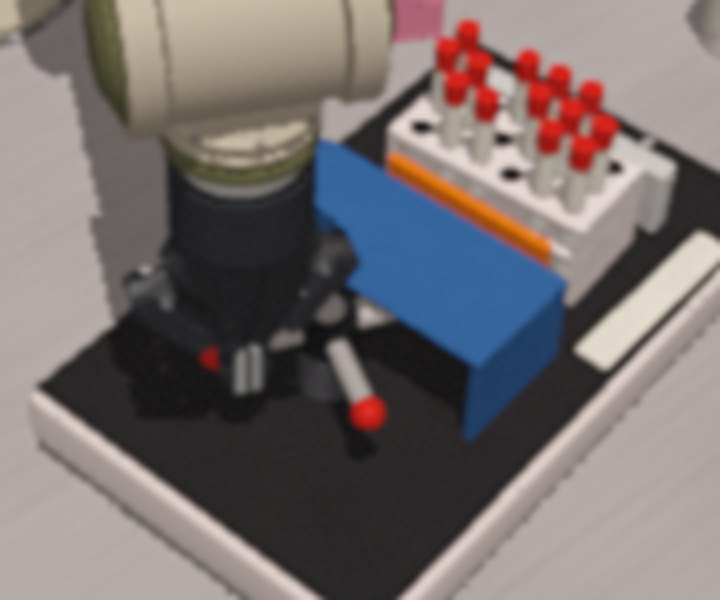

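Request:
move_arm([
  [-4,0,0,0.05],
  [-7,1,0,0.11],
  [-11,2,0,0.17],
  [-14,2,0,0.24],
  [-18,2,0,0.3],
  [-21,2,0,0.36],
  [-25,2,0,0.42],
  [-28,1,0,0.48],
  [-32,0,0,0.54],
  [-35,0,0,0.6],
  [-38,-2,0,0.66],
])

```text
time_s: 9.75
position: [0.5143, -0.112, 0.0746]
tool_rot: [[0.503, -0.864, 0.003], [-0.864, -0.503, -0.003], [0.004, -0.001, -1.0]]
ft_force: [3.6, -4.1, 1.1]
grip_width: -0.0
```

Run:
```python
from m import *
rep(); im=env.get_image("scene"); cv2.imwrite("pics/s9.png",cv2.resize(im[200:350,250:430,::-1],None,fx=4,fy=4,interpolation=cv2.INTER_CUBIC));rep()
im=env.get_image("wrist"); cv2.imwrite("pics/w9.png",im[:,:,::-1]);rep()
```

```text
t 9.75 P [ 0.5143 -0.112   0.0746] yaw -59.8 sh [-35.3  45.2] ang 52.0 F [ 3.6  -4.09  1.15] torque(Nm about axis, +=resist) 0.31 q6 124.7 w -0.0
t 9.8 P [ 0.5139 -0.1115  0.0746] yaw -60.0 sh [-34.7  45.5] ang 52.7 F [ 4.58 -1.54  1.82] torque(Nm about axis, +=resist) 0.253 q6 124.9 w 0.0
t 9.85 P [ 0.514  -0.1115  0.0746] yaw -59.7 sh [-34.7  45.4] ang 52.6 F [ 2.79 -2.72  1.83] torque(Nm about axis, +=resist) 0.222 q6 124.6 w -0.0
```

View pics/s9.png

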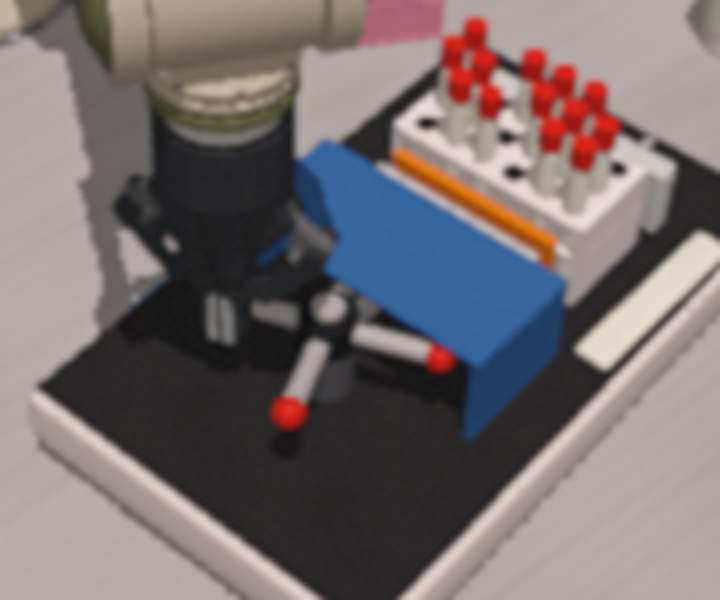

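View pics/w9.png

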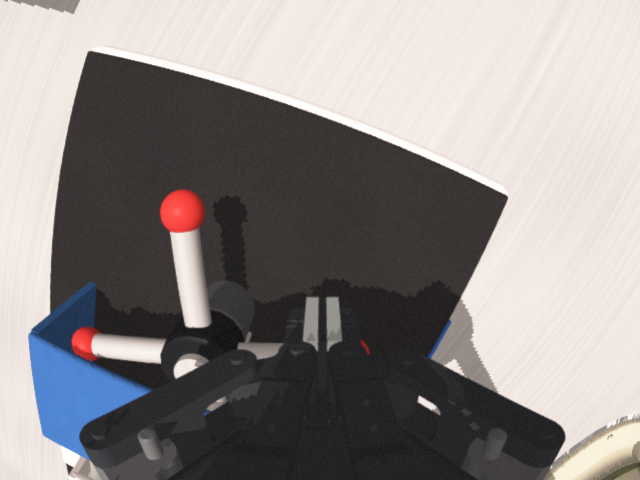

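```bash
cat >> m.py <<'E'
def angfit(cam,rc):
    s=env.observe();P,R=s["position"],s["tool_rot"]
    best=[]
    for ph in np.arange(-110,110,.5):
        p=np.radians(ph);X=np.array([*(c0+sh2w(.066*u(p))),.108])
        q=wproj(X,P,R) if cam=="wrist" else proj(cam,X)
        best.append((np.hypot(*(q-rc)),ph))
    return min(best)
E
python3 - <<'E'
from m import *
print(angfit("wrist",(212,183)),angfit("scene",(412/4+200,289/4+250)),angfit("scene",(357/4+200,441/4+250)))
f=lambda L:print([list(map(float,r)) for r in rows(L)])
f([tgt(70+a,.017,.074) for a in (3.5,7,10)]+[tgt(72,.03,.074),tgt(72,.03,.125)])
f([tgt(-15,.03,z) for z in (.125,.074)])
E
```

```text
(np.float64(0.37250611087253316), np.float64(-19.0)) (np.float64(0.564288512449071), np.float64(-21.5)) (np.float64(0.9399040203653902), np.float64(-110.0))
[[-3.0, 1.0, 1.0, 0.06], [-7.0, 2.0, 1.0, 0.12], [-10.0, 3.0, 1.0, 0.18], [11.0, 1.0, 1.0, 0.04], [11.0, 1.0, -50.0, 0.04]]
[[41.0, -80.0, -50.0, -1.48], [40.0, -80.0, 1.0, -1.48]]
```

Run:
```python
from m import *
f=lambda L:print([list(map(float,r)) for r in rows(L)])
f([tgt(70,.027,.074),tgt(70,.027,.12)]+[tgt(70-a*7.5,.027,.125) for a in range(1,12)]+[tgt(-20,.027,.125),tgt(-20,.027,.1),tgt(-20,.027,.074)])
```

```text
[[10.0, 0.0, 1.0, 0.0], [10.0, 0.0, -45.0, 0.0], [17.0, -4.0, -50.0, -0.13], [23.0, -8.0, -50.0, -0.26], [29.0, -14.0, -50.0, -0.39], [34.0, -20.0, -50.0, -0.52], [38.0, -27.0, -50.0, -0.65], [41.0, -35.0, -50.0, -0.78], [43.0, -42.0, -50.0, -0.91], [44.0, -50.0, -50.0, -1.05], [44.0, -58.0, -50.0, -1.18], [43.0, -66.0, -50.0, -1.31], [41.0, -74.0, -50.0, -1.44], [38.0, -82.0, -50.0, -1.57], [38.0, -82.0, -25.0, -1.57], [38.0, -82.0, 1.0, -1.57]]
```

Request:
move_arm([
  [10,0,0,0],
  [10,0,-40,0],
  [17,-4,-50,-0.13],
  [23,-8,-50,-0.26],
  [29,-14,-50,-0.39],
  [34,-20,-50,-0.52],
  [38,-27,-50,-0.65],
  [41,-35,-50,-0.78],
  [43,-42,-50,-0.91],
  [44,-50,-50,-1.05],
  [44,-58,-50,-1.18],
  [43,-66,-50,-1.31],
  [41,-74,-50,-1.44],
  [38,-82,-50,-1.57],
  [38,-82,-50,-1.57],
  [38,-82,-50,-1.57],
])

```text
time_s: 11.45
position: [0.6027, -0.1025, 0.1234]
tool_rot: [[0.866, 0.501, -0.002], [0.501, -0.866, 0.0], [-0.001, -0.001, -1.0]]
ft_force: [0.2, 0.8, -1.0]
grip_width: 0.0003
```

Run:
```python
from m import *
rep(); im=env.get_image("wrist"); cv2.imwrite("pics/w10.png",im[:,:,::-1])
for phi in(-25,-20,-15): 
    s=env.observe();p=np.radians(phi);print(wproj([*(c0+sh2w(.066*u(p))),.108],s["position"],s["tool_rot"]))
f=lambda L:print([list(map(float,r)) for r in rows(L)])
f([tgt(-20,.028,.1),tgt(-20,.028,.074)])
```

```text
t 11.45 P [ 0.6027 -0.1025  0.1234] yaw 30.1 sh [-41.5 -43.5] ang -46.3 F [ 0.2   0.79 -1.02] torque(Nm about axis, +=resist) 0.047 q6 39.2 w 0.0003
[309.84621737 342.41918894]
[318.70751086 342.66855742]
[327.34208586 342.02969791]
[[1.0, 1.0, 24.0, -0.0], [1.0, 1.0, 50.0, -0.0]]
```

View pics/w10.png

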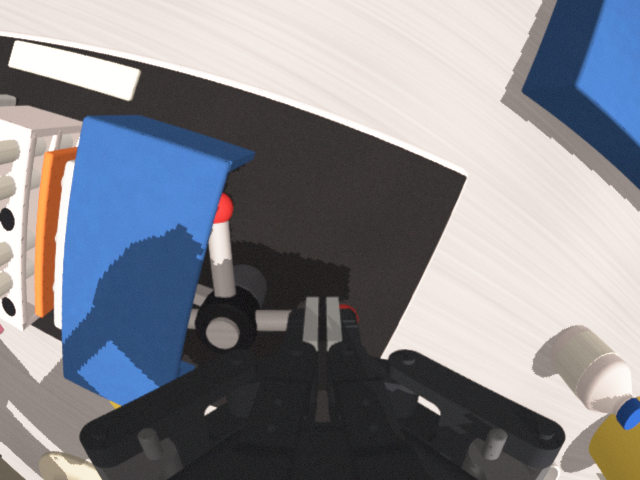

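Request:
move_arm([
  [2,1,25,0],
  [2,1,44,0],
  [2,1,50,0],
  [2,1,50,0],
])

```text
time_s: 11.9
position: [0.6048, -0.1022, 0.0734]
tool_rot: [[0.865, 0.502, -0.002], [0.502, -0.865, 0.001], [-0.001, -0.001, -1.0]]
ft_force: [-0.4, -0.3, 0.0]
grip_width: -0.0001
```

Run:
```python
from m import *
rep()
f=lambda L:print([list(map(float,r)) for r in rows(L)])
f([tgt(-20,.023,.074),tgt(-20,.019,.074)]+[tgt(-20+3.5*k,.017,.074) for k in range(17)])
```

```text
t 11.9 P [ 0.6048 -0.1022  0.0734] yaw 30.1 sh [-41.7 -45.6] ang -47.6 F [-0.44 -0.27  0.04] torque(Nm about axis, +=resist) -0.028 q6 39.3 w -0.0001
[[-6.0, 0.0, -1.0, -0.0], [-10.0, 0.0, -1.0, -0.0], [-12.0, 0.0, -1.0, -0.0], [-15.0, 1.0, -1.0, 0.06], [-18.0, 2.0, -1.0, 0.12], [-22.0, 2.0, -1.0, 0.18], [-25.0, 3.0, -1.0, 0.24], [-29.0, 3.0, -1.0, 0.3], [-32.0, 3.0, -1.0, 0.36], [-36.0, 2.0, -1.0, 0.43], [-39.0, 2.0, -1.0, 0.49], [-43.0, 1.0, -1.0, 0.55], [-46.0, 0.0, -1.0, 0.61], [-50.0, -1.0, -1.0, 0.67], [-53.0, -2.0, -1.0, 0.73], [-56.0, -4.0, -1.0, 0.79], [-59.0, -6.0, -1.0, 0.85], [-62.0, -8.0, -1.0, 0.91], [-65.0, -10.0, -1.0, 0.98]]
```

Request:
move_arm([
  [-6,0,0,0],
  [-10,0,0,0],
  [-12,0,0,0],
  [-15,1,0,0.06],
  [-18,2,0,0.12],
  [-22,2,0,0.18],
  [-25,3,0,0.24],
])

```text
time_s: 12.6
position: [0.5861, -0.1169, 0.075]
tool_rot: [[0.96, 0.28, 0.003], [0.28, -0.96, 0.0], [0.003, 0.001, -1.0]]
ft_force: [4.3, 3.9, 1.6]
grip_width: -0.0001
```

Run:
```python
from m import *
rep()
f=lambda L:print([list(map(float,r)) for r in rows(L)])
f([tgt(-20+3.5*k,.017,.074) for k in range(4,14)])
```

```text
t 12.6 P [ 0.5861 -0.1169  0.075 ] yaw 16.3 sh [-52.8 -24.5] ang -24.9 F [4.29 3.9  1.59] torque(Nm about axis, +=resist) 0.335 q6 51.0 w -0.0001
[[-2.0, 0.0, 1.0, 0.0], [-5.0, 1.0, 1.0, 0.06], [-9.0, 2.0, 1.0, 0.12], [-12.0, 2.0, 1.0, 0.18], [-16.0, 2.0, 1.0, 0.25], [-19.0, 2.0, 1.0, 0.31], [-23.0, 2.0, 1.0, 0.37], [-26.0, 2.0, 1.0, 0.43], [-30.0, 1.0, 1.0, 0.49], [-33.0, 1.0, 1.0, 0.55]]
```

Request:
move_arm([
  [-4,1,0,0.06],
  [-8,2,0,0.12],
  [-11,2,0,0.18],
  [-15,2,0,0.25],
])

```text
time_s: 13.0
position: [0.5727, -0.1237, 0.0751]
tool_rot: [[0.999, 0.034, 0.004], [0.034, -0.999, -0.001], [0.004, 0.001, -1.0]]
ft_force: [5.3, 1.0, 0.7]
grip_width: -0.0001
```

Run:
```python
from m import *
rep();im=env.get_image("scene"); cv2.imwrite("pics/s11.png",cv2.resize(im[200:350,250:430,::-1],None,fx=4,fy=4,interpolation=cv2.INTER_CUBIC));rep()
f=lambda L:print([list(map(float,r)) for r in rows(L)])
f([tgt(-6+3.5*k,.017,.074) for k in range(4,14)])
```

```text
t 13.0 P [ 0.5727 -0.1237  0.0751] yaw 2.0 sh [-57.1 -10.1] ang -10.1 F [5.33 0.98 0.67] torque(Nm about axis, +=resist) 0.309 q6 64.3 w -0.0001
t 13.05 P [ 0.5721 -0.1238  0.075 ] yaw 1.7 sh [-57.2  -9.6] ang -9.5 F [4.99 1.15 0.45] torque(Nm about axis, +=resist) 0.295 q6 64.5 w -0.0
[[0.0, 0.0, 1.0, -0.01], [-4.0, 1.0, 1.0, 0.05], [-7.0, 1.0, 1.0, 0.11], [-11.0, 2.0, 1.0, 0.17], [-14.0, 2.0, 1.0, 0.24], [-18.0, 2.0, 1.0, 0.3], [-21.0, 2.0, 1.0, 0.36], [-25.0, 2.0, 1.0, 0.42], [-28.0, 2.0, 1.0, 0.48], [-32.0, 1.0, 1.0, 0.54]]
```

View pics/s11.png

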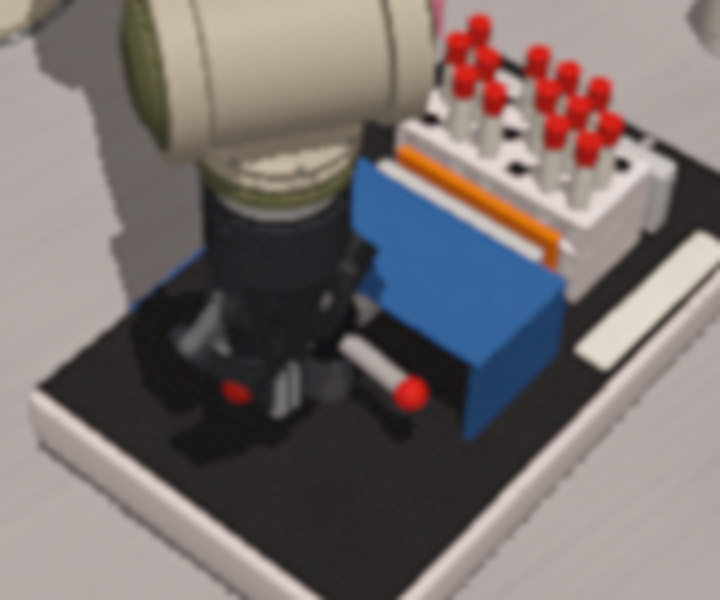

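Request:
move_arm([
  [-4,1,0,0.05],
  [-7,1,0,0.11],
  [-11,2,0,0.17],
  [-14,2,0,0.24],
])

```text
time_s: 13.45
position: [0.5586, -0.1263, 0.075]
tool_rot: [[0.979, -0.203, 0.004], [-0.203, -0.979, -0.001], [0.004, 0.001, -1.0]]
ft_force: [4.7, -1.3, 1.5]
grip_width: -0.0001
```

Run:
```python
from m import *
rep()
f=lambda L:print([list(map(float,r)) for r in rows(L)])
f([tgt(8+3.5*k,.017,.074) for k in range(4,14)])
```

```text
t 13.45 P [ 0.5586 -0.1263  0.075 ] yaw -11.7 sh [-57.2   4.2] ang 4.2 F [ 4.67 -1.34  1.49] torque(Nm about axis, +=resist) 0.258 q6 77.1 w -0.0001
[[-1.0, 0.0, 1.0, 0.0], [-4.0, 1.0, 1.0, 0.06], [-7.0, 2.0, 1.0, 0.12], [-11.0, 3.0, 1.0, 0.18], [-14.0, 3.0, 1.0, 0.25], [-18.0, 3.0, 1.0, 0.31], [-21.0, 3.0, 1.0, 0.37], [-25.0, 2.0, 1.0, 0.43], [-28.0, 2.0, 1.0, 0.49], [-32.0, 1.0, 1.0, 0.55]]
```

Request:
move_arm([
  [-4,1,0,0.06],
  [-7,2,0,0.12],
  [-11,3,0,0.18],
])

```text
time_s: 13.75
position: [0.5475, -0.1269, 0.075]
tool_rot: [[0.927, -0.375, 0.004], [-0.375, -0.927, -0.001], [0.004, -0.001, -1.0]]
ft_force: [6.2, 1.3, 0.8]
grip_width: 0.0001
```

Run:
```python
from m import *
rep()
f=lambda L:print([list(map(float,r)) for r in rows(L)])
f([tgt(22+3.5*k,.017,.074) for k in range(3,14)])
```

```text
t 13.75 P [ 0.5475 -0.1269  0.075 ] yaw -22.0 sh [-55.8  15.2] ang 15.3 F [6.15 1.34 0.85] torque(Nm about axis, +=resist) 0.348 q6 86.9 w 0.0001
[[0.0, 0.0, 1.0, 0.0], [-4.0, 1.0, 1.0, 0.07], [-7.0, 1.0, 1.0, 0.13], [-10.0, 2.0, 1.0, 0.19], [-14.0, 2.0, 1.0, 0.25], [-17.0, 2.0, 1.0, 0.31], [-21.0, 2.0, 1.0, 0.37], [-24.0, 2.0, 1.0, 0.43], [-28.0, 1.0, 1.0, 0.49], [-31.0, 0.0, 1.0, 0.55], [-35.0, -1.0, 1.0, 0.61]]
```

Request:
move_arm([
  [-4,1,0,0.07],
  [-7,1,0,0.13],
])

```text
time_s: 13.95
position: [0.5404, -0.1255, 0.075]
tool_rot: [[0.87, -0.492, 0.004], [-0.492, -0.87, -0.002], [0.004, -0.0, -1.0]]
ft_force: [5.4, -2.8, 1.8]
grip_width: -0.0001
```

Run:
```python
from m import *
rep();im=env.get_image("scene"); cv2.imwrite("pics/s12.png",cv2.resize(im[190:290,330:440,::-1],None,fx=6,fy=6,interpolation=cv2.INTER_CUBIC));rep()
im=env.get_image("top"); cv2.imwrite("pics/t12.png",cv2.resize(im[150:280,190:320,::-1],None,fx=4.6,fy=4.6,interpolation=cv2.INTER_CUBIC));rep()
f=lambda L:print([list(map(float,r)) for r in rows(L)])
f([tgt(29+3.5*k,.017,.074) for k in range(3,14)])
```

```text
t 13.95 P [ 0.5404 -0.1255  0.075 ] yaw -29.5 sh [-53.2  21.9] ang 22.4 F [ 5.44 -2.81  1.83] torque(Nm about axis, +=resist) 0.34 q6 94.2 w -0.0001
t 14.0 P [ 0.54   -0.1255  0.075 ] yaw -29.7 sh [-53.1  22.3] ang 22.8 F [ 3.98 -1.96  1.62] torque(Nm about axis, +=resist) 0.248 q6 94.4 w -0.0001
t 14.05 P [ 0.54   -0.1255  0.0749] yaw -29.4 sh [-53.1  22.3] ang 22.8 F [ 4.44 -1.22  1.34] torque(Nm about axis, +=resist) 0.265 q6 94.1 w 0.0001
[[0.0, 0.0, 1.0, -0.0], [-3.0, 1.0, 1.0, 0.06], [-6.0, 2.0, 1.0, 0.12], [-10.0, 2.0, 1.0, 0.18], [-13.0, 2.0, 1.0, 0.24], [-17.0, 2.0, 1.0, 0.3], [-20.0, 2.0, 1.0, 0.36], [-24.0, 2.0, 1.0, 0.43], [-27.0, 1.0, 1.0, 0.49], [-31.0, 1.0, 1.0, 0.55], [-34.0, 0.0, 1.0, 0.61]]
```

View pics/s12.png

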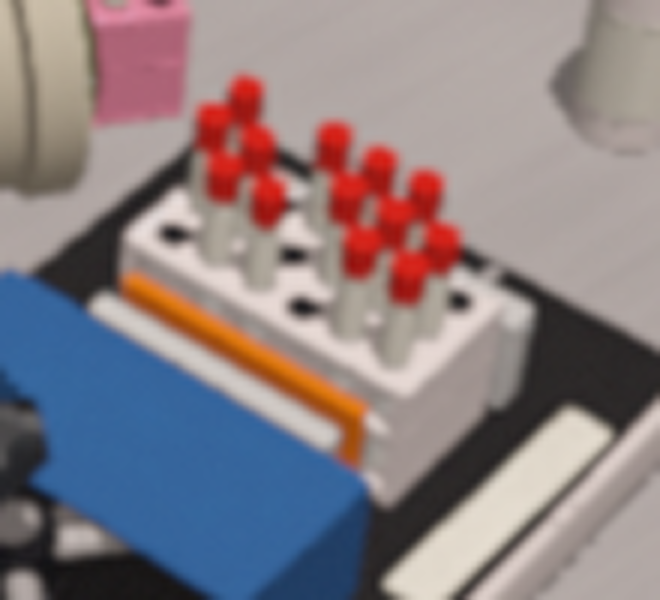

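View pics/t12.png

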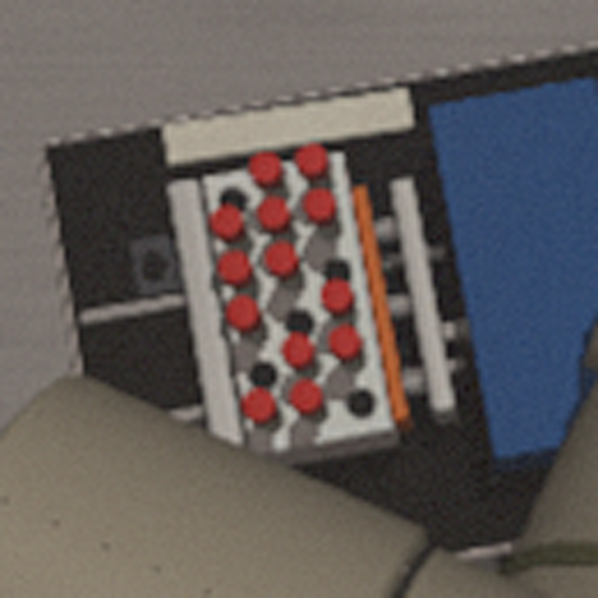

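Request:
move_arm([
  [-3,1,0,0.06],
  [-6,2,0,0.12],
])

```text
time_s: 14.25
position: [0.5342, -0.1243, 0.0749]
tool_rot: [[0.806, -0.592, 0.003], [-0.592, -0.806, -0.002], [0.004, -0.001, -1.0]]
ft_force: [5.7, -0.9, 3.6]
grip_width: 0.0002
```

Run:
```python
from m import *
rep();[(env.get_image("scene"),rep()) for _ in range(2)]
f=lambda L:print([list(map(float,r)) for r in rows(L)])
f([tgt(36+3.5*k,.017,.074) for k in range(3,14)])
```

```text
t 14.25 P [ 0.5342 -0.1243  0.0749] yaw -36.3 sh [-50.9  27.8] ang 28.6 F [ 5.7  -0.88  3.59] torque(Nm about axis, +=resist) 0.33 q6 100.8 w 0.0002
t 14.3 P [ 0.5337 -0.1241  0.0748] yaw -36.5 sh [-50.6  28.2] ang 29.2 F [ 4.85 -0.74  2.78] torque(Nm about axis, +=resist) 0.28 q6 101.0 w -0.0002
t 14.35 P [ 0.5338 -0.1241  0.0748] yaw -36.2 sh [-50.6  28.2] ang 29.1 F [ 5.42 -0.34  3.04] torque(Nm about axis, +=resist) 0.303 q6 100.7 w 0.0
[[0.0, 0.0, 1.0, 0.0], [-4.0, 1.0, 1.0, 0.06], [-7.0, 1.0, 1.0, 0.12], [-11.0, 2.0, 1.0, 0.18], [-14.0, 2.0, 1.0, 0.25], [-18.0, 2.0, 1.0, 0.31], [-21.0, 2.0, 1.0, 0.37], [-25.0, 2.0, 1.0, 0.43], [-28.0, 1.0, 1.0, 0.49], [-32.0, 0.0, 1.0, 0.55], [-35.0, -1.0, 1.0, 0.61]]
```

Request:
move_arm([
  [-4,1,0,0.06],
  [-7,1,0,0.12],
])

```text
time_s: 14.55
position: [0.5276, -0.121, 0.0746]
tool_rot: [[0.73, -0.683, 0.002], [-0.683, -0.73, -0.002], [0.003, -0.0, -1.0]]
ft_force: [5.5, -3.1, 2.9]
grip_width: 0.0002
```

Run:
```python
from m import *
rep();[(env.get_image("scene"),rep()) for _ in range(2)]
f=lambda L:print([list(map(float,r)) for r in rows(L)])
f([tgt(43+3.5*k,.017,.074) for k in range(3,14)])
```

```text
t 14.55 P [ 0.5276 -0.121   0.0746] yaw -43.1 sh [-46.5  33.8] ang 36.0 F [ 5.53 -3.05  2.92] torque(Nm about axis, +=resist) 0.363 q6 107.7 w 0.0002
t 14.6 P [ 0.5272 -0.1207  0.0745] yaw -43.3 sh [-46.1  34.1] ang 36.5 F [ 3.33 -2.42  2.16] torque(Nm about axis, +=resist) 0.233 q6 107.9 w -0.0003
t 14.65 P [ 0.5273 -0.1207  0.0745] yaw -43.0 sh [-46.1  34. ] ang 36.4 F [ 3.77 -1.61  2.79] torque(Nm about axis, +=resist) 0.234 q6 107.6 w -0.0002
[[0.0, 0.0, 0.0, 0.0], [-3.0, 1.0, 0.0, 0.07], [-7.0, 2.0, 0.0, 0.13], [-10.0, 2.0, 0.0, 0.19], [-14.0, 3.0, 0.0, 0.25], [-17.0, 3.0, 0.0, 0.31], [-21.0, 3.0, 0.0, 0.37], [-24.0, 2.0, 0.0, 0.43], [-28.0, 2.0, 0.0, 0.49], [-31.0, 1.0, 0.0, 0.55], [-34.0, 0.0, 0.0, 0.62]]
```

Request:
move_arm([
  [-3,1,0,0.07],
  [-7,2,0,0.13],
])

```text
time_s: 14.85
position: [0.5212, -0.1176, 0.0744]
tool_rot: [[0.636, -0.772, 0.002], [-0.772, -0.636, -0.001], [0.002, -0.001, -1.0]]
ft_force: [5.5, -2.8, 3.1]
grip_width: -0.0001
```

Run:
```python
from m import *
rep();[(env.get_image("scene"),rep()) for _ in range(2)]
im=env.get_image("top"); cv2.imwrite("pics/t13.png",cv2.resize(im[150:280,190:320,::-1],None,fx=4.6,fy=4.6,interpolation=cv2.INTER_CUBIC));rep()
f=lambda L:print([list(map(float,r)) for r in rows(L)])
f([tgt(50+3.5*k,.017,.074) for k in range(3,10)])
```

```text
t 14.85 P [ 0.5212 -0.1176  0.0744] yaw -50.5 sh [-42.   39.4] ang 43.2 F [ 5.52 -2.76  3.1 ] torque(Nm about axis, +=resist) 0.354 q6 115.1 w -0.0001
t 14.9 P [ 0.5206 -0.1172  0.0744] yaw -50.7 sh [-41.5  39.9] ang 43.9 F [ 4.99 -0.85  2.1 ] torque(Nm about axis, +=resist) 0.266 q6 115.3 w -0.0001
t 14.95 P [ 0.5208 -0.1172  0.0744] yaw -50.5 sh [-41.5  39.8] ang 43.8 F [ 3.52 -1.65  3.15] torque(Nm about axis, +=resist) 0.221 q6 115.1 w 0.0003
t 15.0 P [ 0.5208 -0.1172  0.0743] yaw -50.4 sh [-41.5  39.8] ang 43.8 F [ 3.72 -1.6   2.8 ] torque(Nm about axis, +=resist) 0.229 q6 115.0 w -0.0
[[0.0, 0.0, 0.0, -0.0], [-3.0, 1.0, 0.0, 0.06], [-6.0, 2.0, 0.0, 0.12], [-10.0, 2.0, 0.0, 0.18], [-13.0, 2.0, 0.0, 0.24], [-17.0, 3.0, 0.0, 0.3], [-20.0, 2.0, 0.0, 0.36]]
```

View pics/t13.png

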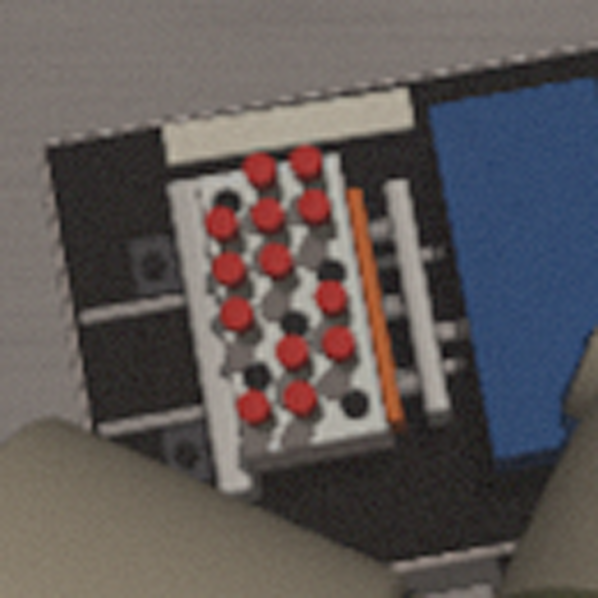

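Request:
move_arm([
  [-3,1,0,0.06],
  [-6,2,0,0.12],
])

```text
time_s: 15.2
position: [0.5158, -0.1141, 0.0743]
tool_rot: [[0.539, -0.843, 0.002], [-0.843, -0.539, -0.001], [0.002, -0.001, -1.0]]
ft_force: [6.8, -2.6, 4.3]
grip_width: -0.0001
```

Run:
```python
from m import *
rep();[(env.get_image("scene"),rep()) for _ in range(2)]
f=lambda L:print([list(map(float,r)) for r in rows(L)])
f([tgt(57+3.5*k,.017,.074) for k in range(3,9)])
```

```text
t 15.2 P [ 0.5158 -0.1141  0.0743] yaw -57.4 sh [-37.6  44.1] ang 49.6 F [ 6.76 -2.56  4.34] torque(Nm about axis, +=resist) 0.397 q6 122.1 w -0.0001
t 15.25 P [ 0.5155 -0.1138  0.0743] yaw -57.6 sh [-37.3  44.4] ang 50.0 F [ 6.18 -2.2   2.94] torque(Nm about axis, +=resist) 0.356 q6 122.3 w -0.0001
t 15.3 P [ 0.5156 -0.1139  0.0743] yaw -57.4 sh [-37.3  44.3] ang 49.9 F [ 5.84 -2.94  3.16] torque(Nm about axis, +=resist) 0.369 q6 122.1 w -0.0001
[[-1.0, 0.0, 0.0, -0.0], [-4.0, 1.0, 0.0, 0.06], [-7.0, 1.0, 0.0, 0.12], [-11.0, 2.0, 0.0, 0.18], [-14.0, 2.0, 0.0, 0.24], [-18.0, 2.0, 0.0, 0.3]]
```

Request:
move_arm([
  [-4,1,0,0.06],
  [-7,1,0,0.12],
])

```text
time_s: 15.5
position: [0.5111, -0.1092, 0.0743]
tool_rot: [[0.434, -0.901, 0.002], [-0.901, -0.434, -0.002], [0.002, -0.001, -1.0]]
ft_force: [3.7, -6.8, 3.2]
grip_width: 0.0001
```

Run:
```python
from m import *
rep();[(env.get_image("scene"),rep()) for _ in range(2)]
im=env.get_image("wrist"); cv2.imwrite("pics/w14.png",im[:,:,::-1]);rep()
f=lambda L:print([list(map(float,r)) for r in rows(L)])
f([tgt(64+3.5*k,.017,.074) for k in range(3,7)])
```

```text
t 15.5 P [ 0.5111 -0.1092  0.0743] yaw -64.3 sh [-31.9  47.9] ang 56.3 F [ 3.74 -6.79  3.23] torque(Nm about axis, +=resist) 0.431 q6 129.3 w 0.0001
t 15.55 P [ 0.5108 -0.1089  0.0743] yaw -64.5 sh [-31.6  48.1] ang 56.7 F [ 4.36 -5.28  3.05] torque(Nm about axis, +=resist) 0.393 q6 129.5 w 0.0002
t 15.6 P [ 0.5109 -0.1089  0.0743] yaw -64.2 sh [-31.6  48.1] ang 56.7 F [ 4.96 -3.78  3.26] torque(Nm about axis, +=resist) 0.354 q6 129.3 w 0.0002
t 15.65 P [ 0.5109 -0.1089  0.0742] yaw -64.2 sh [-31.6  48. ] ang 56.7 F [ 4.6  -3.79  3.05] torque(Nm about axis, +=resist) 0.34 q6 129.2 w 0.0002
[[-1.0, 0.0, 0.0, 0.0], [-4.0, 1.0, 0.0, 0.06], [-7.0, 2.0, 0.0, 0.12], [-11.0, 2.0, 0.0, 0.19]]
```

View pics/w14.png

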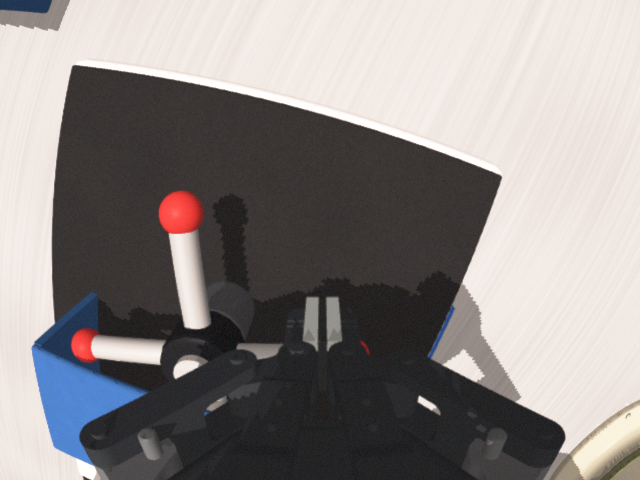

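Request:
move_arm([
  [-4,1,0,0.06],
  [-6,1,0,0.1],
])

```text
time_s: 15.85
position: [0.5073, -0.1046, 0.0743]
tool_rot: [[0.342, -0.94, 0.001], [-0.94, -0.342, -0.003], [0.003, 0.0, -1.0]]
ft_force: [2.7, -8.0, 3.0]
grip_width: -0.0001
```

Run:
```python
from m import *
rep();[(env.get_image("scene"),rep()) for _ in range(2)]
im=env.get_image("top"); cv2.imwrite("pics/t15.png",cv2.resize(im[150:280,190:320,::-1],None,fx=4.6,fy=4.6,interpolation=cv2.INTER_CUBIC));rep()
im=env.get_image("wrist"); cv2.imwrite("pics/w15.png",im[:,:,::-1])
```

```text
t 15.85 P [ 0.5073 -0.1046  0.0743] yaw -70.0 sh [-26.7  50.8] ang 62.3 F [ 2.7  -7.98  3.02] torque(Nm about axis, +=resist) 0.456 q6 135.4 w -0.0001
t 15.9 P [ 0.5072 -0.1044  0.0742] yaw -70.1 sh [-26.5  50.9] ang 62.5 F [ 3.94 -6.44  2.65] torque(Nm about axis, +=resist) 0.43 q6 135.5 w -0.0001
t 15.95 P [ 0.5072 -0.1044  0.0742] yaw -69.9 sh [-26.5  50.8] ang 62.5 F [ 3.38 -5.99  3.77] torque(Nm about axis, +=resist) 0.39 q6 135.3 w 0.0002
t 16.0 P [ 0.5072 -0.1044  0.0742] yaw -69.9 sh [-26.5  50.8] ang 62.5 F [ 3.55 -6.57  3.66] torque(Nm about axis, +=resist) 0.423 q6 135.2 w -0.0004
```

View pics/t15.png

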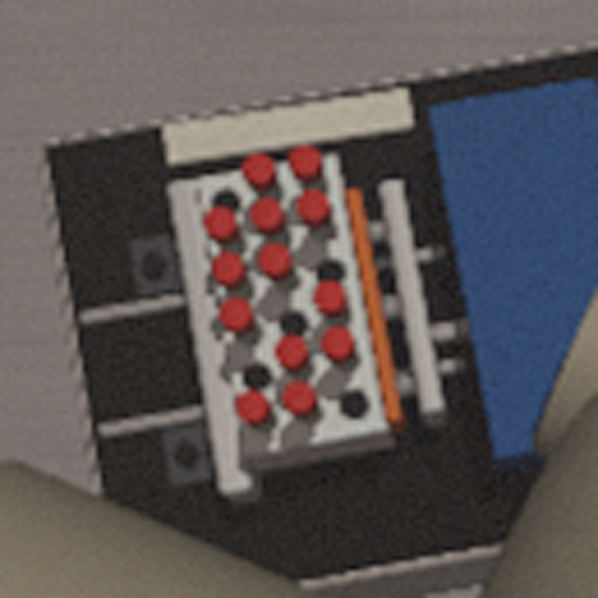

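The rack hasn't moved over the last 19° and only the sprung pad is compressing. The push is about 8.3 N at 55 mm against about 5.5 N running free, so the clamp is firm. Backing off and lifting away.

Request:
move_arm([
  [4,0,0,0],
  [9,0,0,0],
  [12,0,0,0],
  [12,0,-30,0],
  [12,0,-70,0],
  [12,0,-110,0],
  [12,0,-150,0],
  [12,0,-150,0],
  [12,0,-150,0],
])

```text
time_s: 16.95
position: [0.5107, -0.1145, 0.224]
tool_rot: [[0.341, -0.94, 0.0], [-0.94, -0.341, 0.0], [-0.0, -0.0, -1.0]]
ft_force: [0.2, 0.2, 0.8]
grip_width: 0.0002
```

Run:
```python
from m import *
rep(); im=env.get_image("scene"); cv2.imwrite("pics/s16.png",cv2.resize(im[180:350,240:460,::-1],None,fx=3.4,fy=3.4,interpolation=cv2.INTER_CUBIC));
im=env.get_image("wrist"); cv2.imwrite("pics/w16.png",im[:,:,::-1]);rep()
```

```text
t 16.95 P [ 0.5107 -0.1145  0.224 ] yaw -70.1 sh [-37.1  49.2] ang 53.0 F [0.19 0.15 0.8 ] torque(Nm about axis, +=resist) 0.002 q6 134.4 w 0.0002
t 17.05 P [ 0.5102 -0.1143  0.2225] yaw -70.1 sh [-36.8  49.6] ang 53.5 F [ 0.52 -0.18 -0.64] torque(Nm about axis, +=resist) 0.031 q6 134.5 w 0.0001
```

View pics/s16.png

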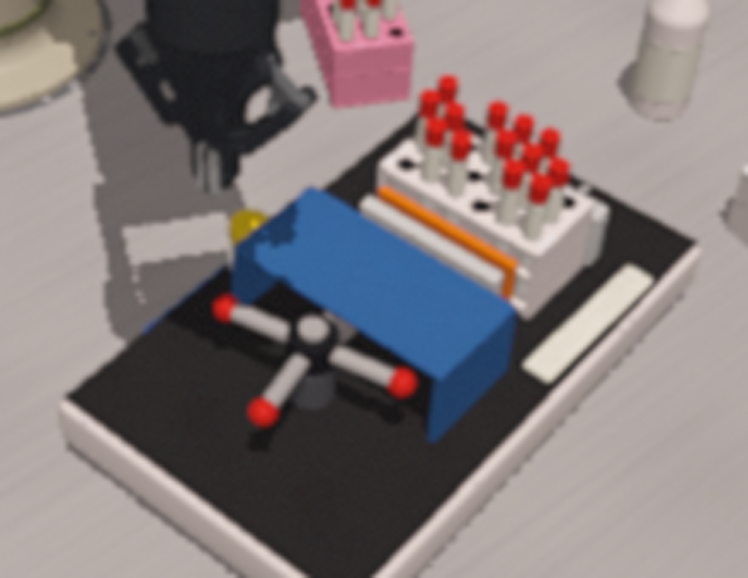

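View pics/w16.png

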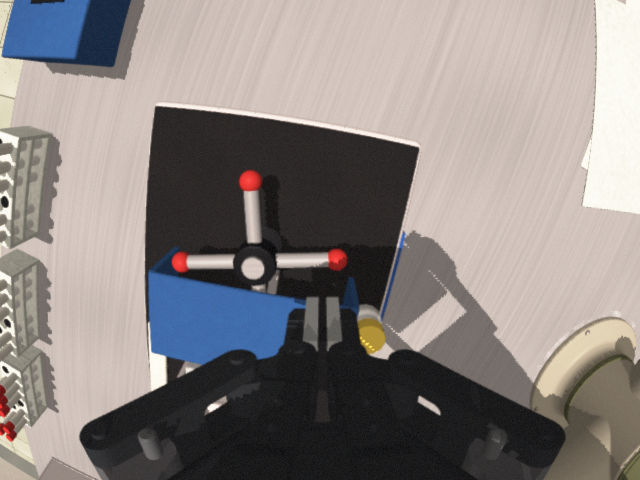

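Run:
```python
from m import *
print(angfit("wrist",(259,338)),angfit("wrist",(181,250)))
im=env.get_image("wrist"); cv2.imwrite("pics/w17.png",im[:,:,::-1]); 
a=cv2.imread("pics/w16.png").astype(int);print(abs(a-im[:,:,::-1].astype(int))[150:300,150:360].mean())
env.close_job(); rep()
```

```text
(np.float64(4.09099897811092), np.float64(78.5)) (np.float64(0.5481063709208291), np.float64(-9.0))
3.1675026455026454
the job is handed in; nothing more can be done
the job is handed in; nothing more can be done
```

I wound the wheel clockwise about 2.3 turns' worth of a right angle per spoke (about 220° in all), using two spokes, until the rack was pressed against the fence. Then I lifted the gripper clear and handed the job in; no verdict was reported.

- **First pass:** My first stroke passed over the spoke without moving it. The visible finger end stood about 20 mm above the reported TCP, so I went back and worked 20 mm lower.
- **Force:** The push was about 5 to 6 N at 55 mm while the jaw ran free and rose to about 8.3 N at the end. That is inside the 7 to 9 N band. From the rise I estimate the jaw presses the rack with roughly 20 to 30 N, but I could not measure this directly.
- **Rack:** In the top view the rack did not move during the last 19° of winding; only the sprung pad compressed. It looks upright and square to the fence, judged by eye.
- **After lifting away:** The gripper was about 150 mm above its working height and the force reading was down to noise. The spokes measured 78.5° and -9° (81° for the first), which matches the roughly 79.5° where I stopped, so the wheel stayed put. The first of those fits was loose, about 4 px off.
- **Other things:** The pot and pouch looked unmoved in the views I checked. I did not measure the other bystanders again at the end, but the arm went nowhere near them.

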